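# Set the tiles on the pendant bases and bring the magnifier over them

### The arm

A 7-joint arm with a two-finger parallel gripper is mounted at the origin on the work surface. World frame = base frame: x ahead of the robot, y to its left, z up, the work surface at z = 0. Lengths are in mm, angles in rad, forces in N, time in s.
With the tool pointing down it reaches from about 400 to 875 mm from the base axis. Payload 4.4 kg.
Tool frame: the origin (TCP) lies midway between the tips of the shut fingers; the grasp point (between the pads) lies 19 mm behind it (ctrl.grip_point_offset is the distance from the TCP to the grasp point, in mm); z points along the fingers, y is the direction in which the jaws open and shut (so a half turn about z gives the same grasp; the last joint's range is limited). The gripper opens to 85 mm and grips with 20 to 120 N. Pads are 22 mm wide; open, the fingers measure 114 mm over their backs; the gripper's body (76 mm by 85 mm) begins 54 mm behind the grasp point. The pads swing forward as they close: fully open they stand 13 mm farther back than shut.
Start: joints at [-1.316, 0.628, 0.038, 1.517, -0.027, 0.996, -0.02], TCP at [204.937, 616.862, 207.313] pointing down, gripper open.
Joint ranges: [-3.06, 3.06], [-0.37, 2.12], [-1.25, 1.32], [0.18, 2.47], [-1.1, 4.24], [0.23, 1.98], [-2.94, 2.94]. Speed limits (rad/s): [2.57, 2.57, 3.14, 3.14, 3.14, 3.14, 3.14].

### API

Orientations are given as [roll, pitch, yaw] about the fixed x, y, z axes, in that order (R = Rz(yaw) Ry(pitch) Rx(roll)).
In Python, from cell import ctrl, imaging, models gives the robot as it stands. The module is installed in compiled form; this text tells all that it offers.
- The arm moves only by the tool drive_tool, never from a script. Its argument "deltas" is text: rows parted by semicolons, each of 5 numbers parted by spaces: the shift along the tool's x, y, z in m, then the turn about the tool's z in degrees, then the finger opening in m, from 0 to 0.0854. A call has 1 to 12 rows; each row is the pose to reach, as a shift and turn from the pose commanded when the call began, along the tool's axes at that moment; what a row does not reach only later rows make up. A row lasts 1/8 s, in which the tool goes at most 62.5 mm and 10.7 degrees, less where a joint would pass 70% of its speed; a pose out of reach is approached as far as the arm can. A call with a gripper value outside its range is refused whole. The fingers move at their own pace and stop on an object; the grip force is fixed at half the most. Time passes only in rows, so rows that repeat a pose let the fingers close. It gives the time, the measured TCP pose, the force and the opening at its end, in the units of the state.
- ctrl.read_state(): the state, without advancing time (a new reading comes with each control period).
- imaging.get_image(name): name is "scene" or "top" or "wrist"; returns a dict with "color" (480x640x3 uint8, red, green, blue), "range_z" (480x640 float32, mm along the optical axis (not along the pixel's ray), 0 where there is no reading), "vfov" (degrees; the focal length in pixels is half the picture's height over the tangent of half this angle, whatever the lens; pixels are square), "cx", "cy" (the principal point, pixels), "extrinsics" (4x4, takes a point from camera to world coordinates). Camera axes: x right, y down, z forward; pixel columns grow to the right and rows downward; lengths in mm; the calibration is good to about 2 mm. The wrist camera is an equidistant fisheye: a pixel r from the principal point sees the ray r / f radians off the axis. A picture is of the moment at which its call begins.
- ctrl.finish_job(): hands the job in, once; it reports no verdict.
Trained networks look in a picture, given as the dict that the camera call returned (one of the last four; its "shot" number tells which), for a name from the list of things; names that differ only in an ending like _2 or _b are one class to them, and where a whole thing is asked for, a point or a joint stands for the part that bears it (a point fixed in the world has none). Each returns a list of dicts, best first, with "score" (0 to 1); they miss things now and then, are a little off and sometimes report something else, mostly with a low value. They report only what shows in the picture. A call takes as long as a camera call. They do not tell look-alikes from the thing itself.
- models.spot_in(picture, thing): "point" ([column, row] in pixels, amid what is visible of it).
- models.landmark_of(picture, thing): "point" ([column, row] in pixels: a listed point, or the origin of a listed thing).
The state is a dict: "clock": time; "qpos": joint angles; "qd": joint speeds; "tau": joint torques, N m; "eef_pos": TCP position; "tool_rot": TCP orientation; "force": force on the tool from outside, world axes, zero at the start; "torque": the same for the moment, N m; "width": finger opening in mm.
Only numpy, scipy, OpenCV 4.12 (cv2) and the standard library are available. Lean on these libraries where they do the work, as an engineer would, in place of code of your own. Each camera call takes 0.05 s, during which the arm holds its last target.

### The job

First swing the magnifier by its orange handle fully back against its stop, clear of the work mat. Then lay each tile from the cork board flat on the brass base of its own colour, centred and squared to it so that no tile overhangs and the bases stay lying on the mat; bases without a tile stay bare, and the spool, tub and pliers are left alone. Last, swing the magnifier back so that the lens stands centred over the mat's printed circle, ready for inspection, and leave it there.

Things in the scene. Friction and masses are not known exactly. Their poses are not given: they have to be found in the camera images.
- swing (a joint): angle of the magnifier's swing arm about its upright post, rad: 0 = swung fully back against its stop, on the robot's left; it grows counter-clockwise seen from above, to 1.95 at the other stop. The joint is stiff by friction: the arm stays where it is let go and moves with about 3 N at the handle
- pivot (a point): point on the vertical axis of the post (26 mm thick, on a round grey foot 120 mm across, fixed) at the arm's height, 235 mm above the table
- handle (a point): grip point of the magnifier's handle: an upright orange round post 20 mm in diameter standing on the black block of the swing arm, 190 mm from the post's axis. This point is 282 mm above the table; the handle runs from 14 mm below it (the top of the black block) to 20 mm above it
- lens (a point): centre of the magnifier lens: clear disc in a white ring 170 mm across and 26 mm high, at the end of the swing arm, 300 mm from the post's axis, 235 mm above the table (underside of the ring at 222 mm)
- mat_centre (a point): centre of the top of the grey work mat (215 x 235 mm, 3 mm thick, fixed), which bears a printed orange circle of the size of the lens ring round this point. It lies 300 mm from the post's axis, so at one arm angle the lens is exactly above it
- board: cork board, 215 x 235 mm, 4 mm thick, fixed, on which the tiles wait; origin at the centre of its underside
- spool: bystander: dark brown cord spool, 52 mm across, 50 mm high, standing; origin at the centre of its underside
- bead_tub: bystander: closed clear tub with brass beads and a copper-coloured lid, 51 mm across, 32 mm high; origin at the centre of its underside
- pliers: bystander: orange-handled pliers lying flat, 155 mm long, 14 mm high; origin under the rivet, jaws to its +x
- tile_red_mid (a point): centre of the red tile, a flat glossy block 44 x 30 x 10 mm (x, y, z), 35 g, loose; x along its length, z up at the start. None if there is no such tile
- base_red_top (a point): centre of the top face of the red pendant base: a brass plate 54 x 40 x 6 mm (x, y, z), 110 g, loose, lying on the mat, with a flush red rectangle of the tile's size in its middle; x along its length, z up. It is always present
- tile_blue_mid (a point): centre of the blue tile, a flat glossy block 44 x 30 x 10 mm (x, y, z), 35 g, loose; x along its length, z up at the start. None if there is no such tile
- base_blue_top (a point): centre of the top face of the blue pendant base: a brass plate 54 x 40 x 6 mm (x, y, z), 110 g, loose, lying on the mat, with a flush blue rectangle of the tile's size in its middle; x along its length, z up. It is always present
- tile_green_mid (a point): centre of the green tile, a flat glossy block 44 x 30 x 10 mm (x, y, z), 35 g, loose; x along its length, z up at the start. None if there is no such tile
- base_green_top (a point): centre of the top face of the green pendant base: a brass plate 54 x 40 x 6 mm (x, y, z), 110 g, loose, lying on the mat, with a flush green rectangle of the tile's size in its middle; x along its length, z up. It is always present
- tile_black_mid (a point): centre of the black tile, a flat glossy block 44 x 30 x 10 mm (x, y, z), 35 g, loose; x along its length, z up at the start. None if there is no such tile
- base_black_top (a point): centre of the top face of the black pendant base: a brass plate 54 x 40 x 6 mm (x, y, z), 110 g, loose, lying on the mat, with a flush black rectangle of the tile's size in its middle; x along its length, z up. It is always present
- tile_white_mid (a point): centre of the white tile, a flat glossy block 44 x 30 x 10 mm (x, y, z), 35 g, loose; x along its length, z up at the start. None if there is no such tile
- base_white_top (a point): centre of the top face of the white pendant base: a brass plate 54 x 40 x 6 mm (x, y, z), 110 g, loose, lying on the mat, with a flush white rectangle of the tile's size in its middle; x along its length, z up. It is always present
Mind the look-alikes: they are no part of the job. Leave any purple look-alike of the part that bears tile_blue_mid alone.

How it is judged:
By the outcome, as a careful person would: the job done as asked, in the order asked, and still so for the second after the job is handed in, with the robot touching nothing.
Of tile_red, tile_blue, tile_green, tile_black, tile_white only 3 to 5 are there at a start; the rules pass over those that are not, and their reading is None.
At some moment in a run one of tile_red, tile_blue, tile_green, tile_black, tile_white may be knocked a few centimetres aside while the robot is not near it.
Once in a run the grip may slacken for a moment while it holds something.
It also fails if it takes over 210 s, if anything falls off the work surface, if the arm or the gripper's body presses on something with over 40 N, if the wrist force passes 120 N, or if a joint passes its speed limit or range.

## Working session

There is one attempt and no reset: what is moved stays moved. The work goes in short steps, Python scripts to look and compute and a tool call to move; the robot and the scene stay as the last step left them, time stands still between calls to the robot, and variables do not carry over. Pictures are saved under pics/ and viewed, and the job is handed in when it is done.

Besides the shell and the picture viewer there is one more tool, called as a command line: name --argument value ..., lists and objects as JSON in quotes. drive_tool: Moves the arm, as the interface text tells. Its arguments: {"type":"object","properties":{"deltas":{"type":"string"}},"required":["deltas"]}

```bash
ls; mkdir -p pics
cat > h.py <<'E'
import numpy as np, cv2
from cell import ctrl, imaging, models
def save(im,name,crop=None,scale=1):
    c=im["color"][:,:,::-1]
    if crop: c=c[crop[1]:crop[3],crop[0]:crop[2]]
    if scale!=1: c=cv2.resize(c,None,fx=scale,fy=scale,interpolation=cv2.INTER_CUBIC)
    cv2.imwrite("pics/"+name,c)
def foc(im): return 240/np.tan(np.radians(im["vfov"])/2)
def ray(im,u,v,fish=False):
    f=foc(im);x=(u-im["cx"]);y=(v-im["cy"])
    if fish:
        r=np.hypot(x,y);t=r/f
        d=np.array([x/r*np.sin(t),y/r*np.sin(t),np.cos(t)]) if r>1e-6 else np.array([0,0,1.])
    else: d=np.array([x/f,y/f,1.])
    E=np.array(im["extrinsics"]);return E[:3,3],E[:3,:3]@d
def atz(im,u,v,z,fish=False):
    o,d=ray(im,u,v,fish);return o+d*(z-o[2])/d[2]
def proj(im,p,fish=False):
    E=np.array(im["extrinsics"]);q=E[:3,:3].T@(np.asarray(p,float)-E[:3,3]);f=foc(im)
    if fish:
        r=np.hypot(q[0],q[1]);t=np.arctan2(r,q[2]);return im["cx"]+f*t*q[0]/r,im["cy"]+f*t*q[1]/r
    return im["cx"]+f*q[0]/q[2],im["cy"]+f*q[1]/q[2]
E
python3 - <<'E'
from h import *
np.set_printoptions(precision=3,suppress=True)
s=ctrl.read_state();print(s, ctrl.grip_point_offset)
for n in("scene","top","wrist"):
    im=imaging.get_image(n);save(im,n+"0.png");print(n,im["vfov"],im["cx"],im["cy"],np.array(im["extrinsics"]))
E
```

```text
pics
{'clock': 0.0, 'qpos': array([-1.316,  0.629,  0.038,  1.518, -0.027,  0.996, -0.02 ]), 'qd': array([ 0.001, -0.   ,  0.002,  0.002,  0.001, -0.002, -0.002]), 'tau': array([ -0.   , -56.34 ,   1.226, -19.344,   0.011,   0.01 ,   0.   ]), 'eef_pos': array([204.679, 616.211, 206.376]), 'tool_rot': array([-3.14 ,  0.   ,  2.821]), 'force': array([-0.415, -0.135,  0.251]), 'torque': array([0.008, 0.023, 0.003]), 'width': 85.7260710448227} 18.700000000000003
scene 45.711801629586944 312.32552557409366 238.27915776620694 [[   0.672    0.452   -0.587 1301.338]
 [   0.741   -0.409    0.532 -721.336]
 [  -0.      -0.793   -0.61   965.478]
 [   0.       0.       0.       1.   ]]
top 44.548670295411775 317.2491496093249 237.3784650733516 [[   0.018   -0.981    0.191  306.618]
 [  -1.      -0.015    0.018  -39.997]
 [  -0.015   -0.191   -0.981 1489.816]
 [   0.       0.       0.       1.   ]]
wrist 65.70646984690485 322.8825369165408 238.93810768341245 [[  0.315   0.911   0.265 137.44 ]
 [  0.949  -0.302  -0.089 639.216]
 [ -0.001   0.279  -0.96  372.795]
 [  0.      0.      0.      1.   ]]
```

View pics/scene0.png

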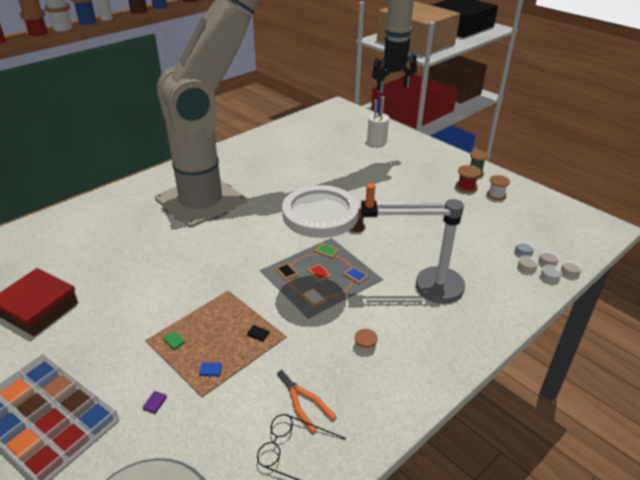

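View pics/top0.png

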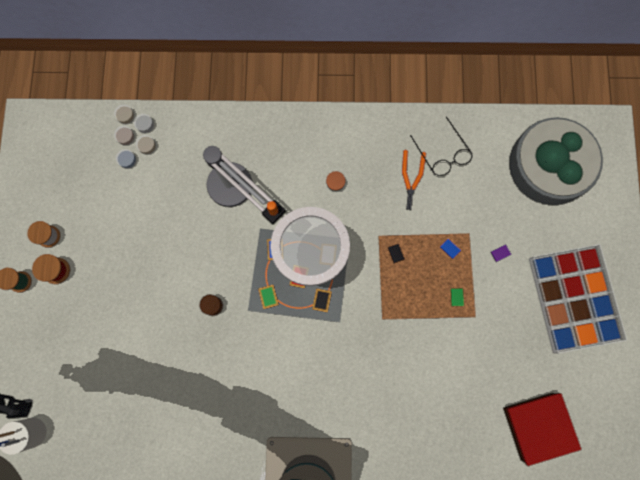

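View pics/wrist0.png

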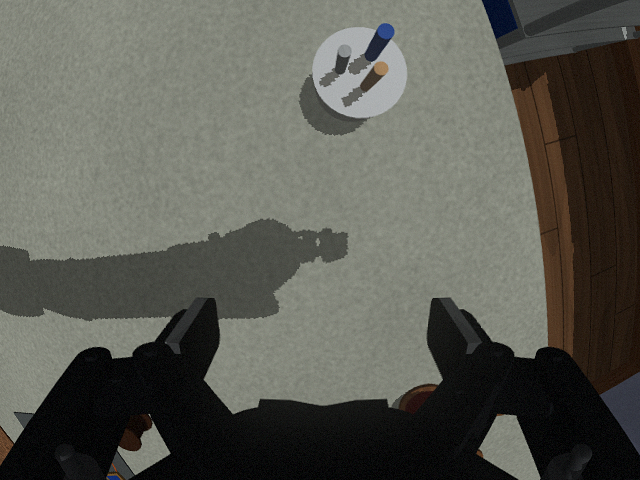

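The top view shows tiles on the cork: black (396,253), blue (450,249), green (457,297). A purple look-alike lies off the board at (501,253). The magnifier lens (310,245) covers the mat, and its orange handle is at (272,208).

Run:
```python
from h import *
np.set_printoptions(precision=1,suppress=True)
top=imaging.get_image("top"); sc=imaging.get_image("scene")
Z=dict(pivot=235,handle=282,lens=235,mat_centre=3,board=0,spool=0,bead_tub=0,pliers=0)
for c in "red blue green black white".split():
    Z[f"tile_{c}_mid"]=9;Z[f"base_{c}_top"]=9
for n,z in Z.items():
    for nm,im in(("top",top),("scene",sc)):
        for r in models.landmark_of(im,n)[:2]:
            if r["score"]>.2: print(n,nm,np.round(r["point"],1),round(r["score"],2),atz(im,*r["point"],z))
save(top,"t1.png",(190,130,530,340),2.3)
```

```text
pivot top [213.4 153.8] 0.98 [738.5 220.6 235. ]
pivot scene [451.4 206.5] 0.73 [721.7 229.9 235. ]
pivot scene [367.4 193. ] 0.29 [555.1 129.5 235. ]
handle top [271.  206.8] 0.79 [606.   81.9 282. ]
handle top [457.7 293.8] 0.4 [ 427.8 -308.3  282. ]
handle scene [369.  194.1] 0.98 [608.5  74.1 282. ]
lens top [307.  246.4] 0.66 [530.2   5.2 235. ]
lens scene [323.3 211.1] 0.85 [539.8   2.  235. ]
mat_centre top [298.1 271.9] 0.68 [504.9  34.9   3. ]
mat_centre scene [319.2 272.7] 0.87 [493.3  34.8   3. ]
board scene [257.2 334.3] 0.61 [ 552.8 -212.7    0. ]
board scene [219.6 341.5] 0.58 [ 513.3 -288.8    0. ]
spool top [213.9 306.5] 0.7 [413.3 246.8   0. ]
spool scene [356.7 229.2] 0.52 [424.3 243.6   0. ]
bead_tub top [337.3 184.8] 0.53 [738.1 -62.6   0. ]
bead_tub scene [365.6 346. ] 0.66 [743.2 -55.   -0. ]
bead_tub scene [317.8 276.2] 0.4 [498.4  25.3  -0. ]
pliers top [411.6 191.7] 0.86 [ 722.1 -257.6    0. ]
pliers scene [292.5 387.2] 0.87 [ 719.1 -249.2    0. ]
tile_red_mid scene [357.7 228.9] 0.63 [433.4 237.7   9. ]
base_red_top top [296.1 274.6] 0.6 [497.1  39.6   9. ]

[... 617 characters left out ...]
op [269.6 295.1] 0.73 [443.8 105.3   9. ]
base_green_top top [215.2 306.2] 0.35 [413.5 241.8   9. ]
base_green_top scene [324.9 245.8] 0.73 [427.3 116.7   9. ]
base_green_top scene [367.7 194.4] 0.66 [330.2 387.7   9. ]
tile_black_mid top [399.1 250.3] 0.55 [ 564.  -222.5    9. ]
tile_black_mid scene [355.3 275.7] 0.56 [568.4  90.1   9. ]
tile_black_mid scene [257.7 334.5] 0.5 [ 561. -217.    9.]
base_black_top top [323.8 300.2] 0.64 [433.3 -32.    9. ]
base_black_top scene [288.  271.7] 0.77 [441.9 -26.5   9. ]
tile_white_mid scene [292.1 388.7] 0.62 [ 726.8 -256.7    9. ]
tile_white_mid scene [320.  269.7] 0.52 [491.1  39.6   9. ]
base_white_top scene [312.8 295. ] 0.66 [548.7 -37.6   9. ]
```

View pics/t1.png

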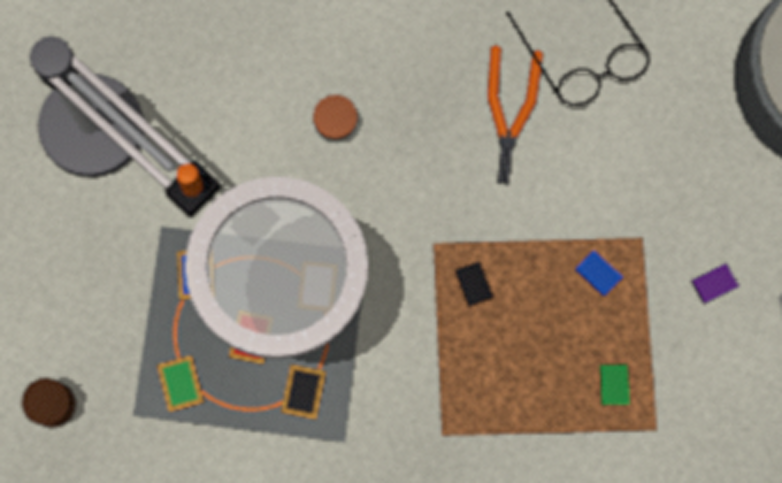

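Run:
```python
from h import *
np.set_printoptions(precision=1,suppress=True)
top=imaging.get_image("top"); sc=imaging.get_image("scene")
for nm,im,box in(("top",top,(255,190,290,225)),("scene",sc,(355,175,385,215))):
    c=im["color"].astype(int);x0,y0,x1,y1=box
    m=np.zeros(c.shape[:2],bool);s=c[y0:y1,x0:x1]
    m[y0:y1,x0:x1]=(s[...,0]-s[...,2]>70)
    v,u=np.nonzero(m);print(nm,len(u),u.min(),u.max(),v.min(),v.max(),u.mean(),v.mean(),atz(im,u.mean(),v.mean(),285))
    # 3d from range
    f=foc(im);z=im["range_z"][m];P=np.c_[(u-im["cx"])/f*z,(v-im["cy"])/f*z,z]@np.array(im["extrinsics"])[:3,:3].T+np.array(im["extrinsics"])[:3,3]
    P=P[z>0];print(np.median(P,0),P.min(0),P.max(0)); Q=P[P[:,2]>298]; print(len(Q), Q.mean(0) if len(Q) else '')
save(top,"t2.png",(190,130,370,265),4)
```

```text
top 109 267 276 201 214 271.6788990825688 207.30275229357798 [604.2  80.1 285. ]
[600.9  79.2 299.4] [594.4  70.5  -3.2] [686.8 121.6 307. ]
57 [604.5  79.7 301.9]
scene 169 366 374 183 206 369.8698224852071 194.40828402366864 [613.6  71.1 285. ]
[611.4  73.9 282.4] [276.5  67.9  -3.7] [617.2 462.8 304.8]
43 [608.1  77.4 301.7]
```

View pics/t2.png

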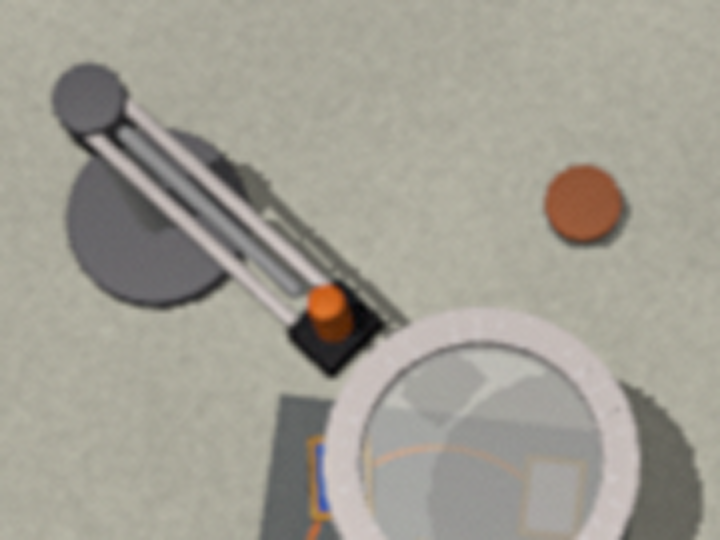

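```bash
cat >> h.py <<'E'
def d(tx,ty,tz,yaw_deg,st=None):
    s=st or ctrl.read_state();p=np.array(s["eef_pos"]);y=s["tool_rot"][2]
    w=np.array([tx,ty,tz])-p
    # full frame
    r,pi,yw=s["tool_rot"]
    from scipy.spatial.transform import Rotation as Ro
    R=Ro.from_euler('xyz',[r,pi,yw]).as_matrix()
    t=R.T@w
    dy=(yaw_deg-np.degrees(y)+180)%360-180
    print("tool shift m",np.round(t/1000,4),"turn",round(-dy,2),"(yaw now %.2f)"%np.degrees(y),"pos",np.round(p,1),"F",np.round(s["force"],1),"w",round(s["width"],1),"t",round(s["clock"],2),"q",np.round(s["qpos"],2))
    return t,-dy
E
python3 -c "
from h import *
d(606,79,340,226)"
```

```text
tool shift m [-0.5502 -0.384  -0.1327] turn -64.38 (yaw now 161.62) pos [204.9 616.9 207.3] F [ 0.7 -0.5 -0.6] w 85.7 t 2.15 q [-1.32  0.63  0.04  1.52 -0.03  1.   -0.02]
```

drive_tool --deltas "0 0 -0.06 0 0.085; -0.03 -0.02 -0.12 0 0.085; -0.08 -0.055 -0.133 -8 0.085; -0.13 -0.09 -0.133 -16 0.085; -0.18 -0.125 -0.133 -24 0.085; -0.23 -0.16 -0.133 -32 0.085; -0.28 -0.195 -0.133 -40 0.085; -0.33 -0.23 -0.133 -48 0.085; -0.38 -0.265 -0.133 -56 0.085; -0.43 -0.3 -0.133 -64 0.085; -0.48 -0.335 -0.133 -64.4 0.085; -0.53 -0.37 -0.133 -64.4 0.085"

```text
clock: 3.65
eef_pos: [592.3, 96.9, 340.6]
tool_rot: [-3.141, 0.001, -2.338]
force: [0.8, 0.9, -0.2]
width: 85.1
```

```bash
python3 -c "
from h import *
d(606,79,340,226)
im=imaging.get_image('wrist');save(im,'w1.png')"
```

```text
tool shift m [ 0.0033 -0.0223  0.0006] turn 0.02 (yaw now -133.98) pos [592.3  96.9 340.6] F [ 0.8  0.9 -0.2] w 85.1 t 3.65 q [-0.19  0.44 -0.03  1.47  0.01  1.23  2.15]
```

View pics/w1.png

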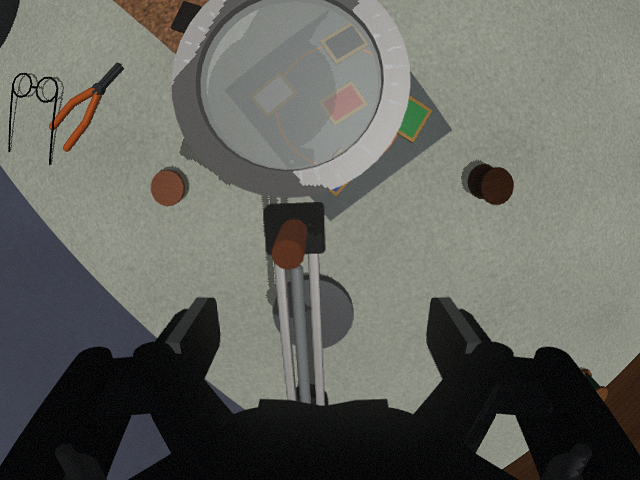

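```bash
python3 -c "
from h import *
im=imaging.get_image('wrist')
print(atz(im,289,258,302,True), atz(im,291,228,268,True))
print(proj(im,[606,79,302],True))
for r in models.landmark_of(im,'handle')[:2]+models.landmark_of(im,'lens')[:1]+models.landmark_of(im,'mat_centre')[:1]: print(r)
"
```

```text
[611.40391909  72.24447916 302.        ] [606.05189097  64.42022482 268.        ]
(np.float64(303.7026972828868), np.float64(259.7074661599989))
{'point': [308.9, 254.7], 'score': 0.75}
{'point': [302.1, 84.7], 'score': 0.95}
{'point': [182.3, 190.9], 'score': 0.65}
```

```bash
python3 -c "
from h import *
im=imaging.get_image('wrist')
save(im,'w2.png',(230,180,380,300),5)
c=im['color'].astype(int);x0,y0,x1,y1=250,200,330,290
v,u=np.nonzero((c[...,0]-c[...,2]>50)); k=(u>x0)&(u<x1)&(v>y0)&(v<y1);u=u[k];v=v[k]
f=foc(im);E=np.array(im['extrinsics']);P=[]
for a,b in zip(u,v):
    o,dd=ray(im,a,b,True);dc=E[:3,:3].T@dd;z=im['range_z'][b,a]
    if z>0:P.append(o+dd*z/dc[2])
P=np.array(P);print(len(P),np.percentile(P,[2,25,50,75,98],axis=0).round(1))
Q=P[P[:,2]>298];print(len(Q),Q.mean(0),Q.min(0),Q.max(0)); print(E.round(3))
"
```

```text
677 [[598.2  73.6 300.2]
 [602.3  77.8 301.1]
 [605.9  81.3 301.6]
 [609.4  85.  302.1]
 [613.8  89.4 302.9]]
677 [605.8651328   81.40835073 301.59769192] [597.33424671  72.80521085 299.00472758] [614.70096841  90.38491137 303.68295925]
[[-7.19000e-01  6.67000e-01  1.93000e-01  5.41682e+02]
 [ 6.95000e-01  6.90000e-01  2.02000e-01  4.82180e+01]
 [ 1.00000e-03  2.80000e-01 -9.60000e-01  5.06372e+02]
 [ 0.00000e+00  0.00000e+00  0.00000e+00  1.00000e+00]]
```

View pics/w2.png

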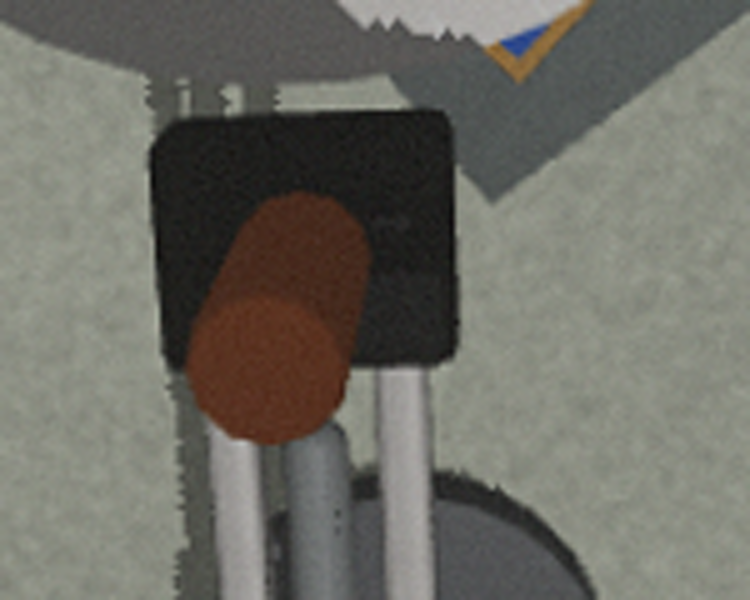

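```bash
python3 -c "
from h import *
d(606,80.5,274,226)"
```

```text
tool shift m [ 0.0034 -0.0247  0.0662] turn 0.11 (yaw now -133.89) pos [590.6 100.  340.2] F [ 0.6  0.8 -0.4] w 85.2 t 3.95 q [-0.19  0.44 -0.03  1.47  0.01  1.23  2.15]
```

drive_tool --deltas "0.0034 -0.0247 0 0 0.085; 0.0034 -0.0247 0.02 0 0.085; 0.0034 -0.0247 0.045 0 0.085; 0.0034 -0.0247 0.066 0 0.085; 0.0034 -0.0247 0.066 0 0.04; 0.0034 -0.0247 0.066 0 0.026; 0.0034 -0.0247 0.066 0 0.026; 0.0034 -0.0247 0.066 0 0.026; 0.0034 -0.0247 0.066 0 0.026"

```text
clock: 5.08
eef_pos: [606.8, 79.0, 274.7]
tool_rot: [-3.141, 0.0, -2.338]
force: [-0.3, -0.0, -0.2]
width: 26.0
```

```bash
python3 -c "
from h import *
d(606,80.5,274,226)
im=imaging.get_image('wrist');save(im,'w3.png',(120,200,520,480),2)"
```

```text
tool shift m [-0.0005  0.0016  0.0007] turn 0.02 (yaw now -133.98) pos [606.8  79.  274.7] F [-0.3 -0.  -0.2] w 26.0 t 5.08 q [-0.16  0.51 -0.03  1.54  0.02  1.09  2.18]
```

View pics/w3.png

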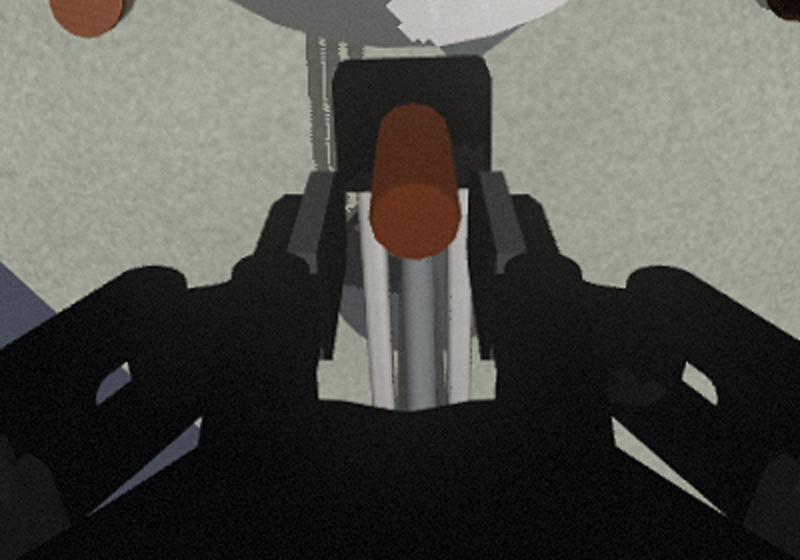

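drive_tool --deltas "-0.0005 0.0132 0 4 0.026; -0.0018 0.0264 0 8 0.026; -0.0074 0.0524 0 16 0.026; -0.0164 0.0773 0 24 0.026; -0.0289 0.1007 0 32 0.026; -0.0445 0.1221 0 40 0.026; -0.0445 0.1221 0 40 0.026"

```text
clock: 6.0
eef_pos: [548.4, 199.2, 274.1]
tool_rot: [3.139, -0.001, -3.031]
force: [-1.7, 2.8, -0.8]
width: 26.3
```

```bash
python3 -c "
from h import *
d(606,80.5,274,226)
im=imaging.get_image('top');save(im,'t3.png')
for n in ('pivot','handle','lens'):
  print(n,[(r['point'],r['score'],atz(im,*r['point'],282 if n=='handle' else 235)) for r in models.landmark_of(im,n)[:1]])"
```

```text
tool shift m [-0.0441 -0.1243 -0.0003] turn -39.66 (yaw now -173.66) pos [548.4 199.2 274.1] F [-1.7  2.8 -0.8] w 26.3 t 6.0 q [-0.48  0.47  0.13  1.62 -0.07  1.06  1.35]
pivot [([215.5, 156.2], 0.83, array([732.87030714, 215.53777825, 235.        ]))]
handle [([214.1, 234.0], 0.83, array([545.23369041, 200.04238799, 282.        ]))]
lens [([221.2, 289.4], 0.63, array([433.34425685, 187.7349559 , 235.        ]))]
```

View pics/t3.png

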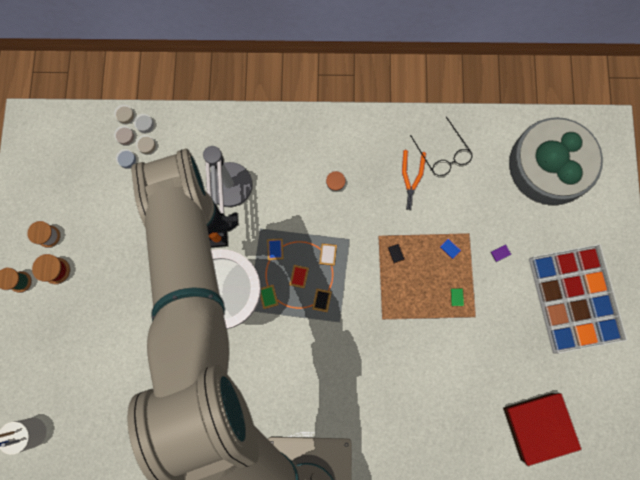

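drive_tool --deltas "-0.001 0.0199 0 6 0.026; -0.0042 0.0395 0 12 0.026; -0.0093 0.0587 0 18 0.026; -0.0164 0.0773 0 24 0.026; -0.0164 0.0773 0 24 0.026"

```text
clock: 6.82
eef_pos: [559.0, 274.2, 274.1]
tool_rot: [3.142, 0.002, 2.83]
force: [-0.3, -0.0, -0.5]
width: 25.9
```

drive_tool --deltas "-0.0003 0.01 0 3 0.026; -0.001 0.0199 0 6 0.026; -0.0024 0.0297 0 9 0.026; -0.0042 0.0395 0 12 0.026; -0.0065 0.0492 0 15 0.026"

```text
clock: 7.45
eef_pos: [579.3, 316.2, 274.5]
tool_rot: [-3.139, -0.0, 2.564]
force: [-3.4, -1.5, 1.5]
width: 26.3
```

```bash
python3 -c "
from h import *
d(606,80.5,274,226)
im=imaging.get_image('wrist');save(im,'w4.png')"
```

```text
tool shift m [-0.151  -0.1829  0.001 ] turn -79.07 (yaw now 146.93) pos [579.3 316.2 274.5] F [-3.4 -1.5  1.5] w 26.3 t 7.45 q [-0.71  0.6   0.3   1.4  -0.18  1.17  0.6 ]
```

View pics/w4.png

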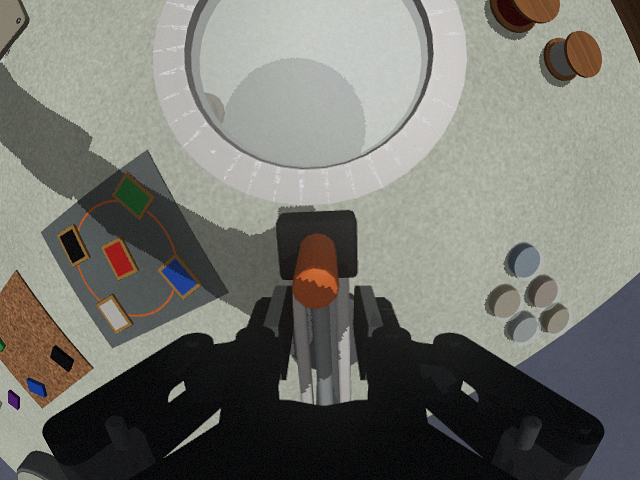

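drive_tool --deltas "-0.0003 0.01 0 3 0.026; -0.001 0.0199 0 6 0.026; -0.0024 0.0297 0 9 0.026; -0.0042 0.0395 0 12 0.026"

```text
clock: 8.0
eef_pos: [589.3, 326.2, 272.8]
tool_rot: [-3.086, -0.002, 2.348]
force: [-49.2, -45.2, 28.9]
width: 26.2
```

drive_tool --deltas "-0.0024 -0.0297 0 -9 0.026; -0.0024 -0.0297 0 -9 0.026"

```text
clock: 8.25
eef_pos: [585.9, 323.3, 275.3]
tool_rot: [-3.141, 0.002, 2.51]
force: [-0.3, -2.3, -0.4]
width: 26.0
```

```bash
python3 -c "
from h import *
d(606,80.5,274,226)
im=imaging.get_image('wrist');save(im,'w5.png')"
```

```text
tool shift m [-0.1595 -0.1841  0.0017] turn -82.17 (yaw now 143.83) pos [585.9 323.3 275.3] F [-0.3 -2.3 -0.4] w 26.0 t 8.25 q [-0.72  0.62  0.31  1.37 -0.19  1.18  0.55]
```

View pics/w5.png

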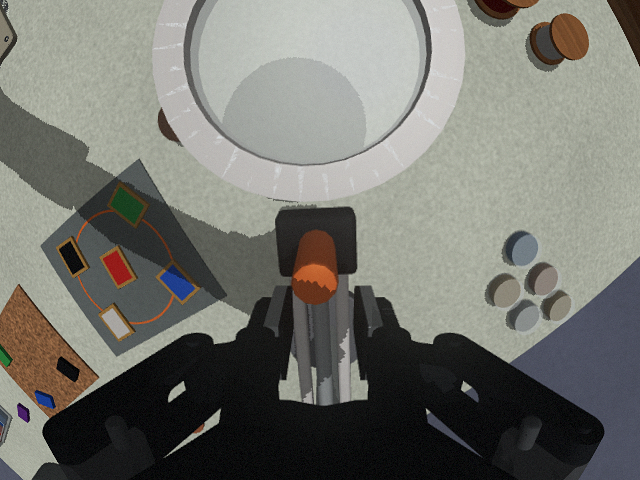

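drive_tool --deltas "0 0.003 0 0 0.026; 0 0.005 0 0 0.026; 0 0.005 0 0 0.026"

```text
clock: 8.68
eef_pos: [587.8, 327.8, 274.6]
tool_rot: [-3.135, 0.002, 2.511]
force: [-5.8, -10.6, 6.6]
width: 25.9
```

drive_tool --deltas "0 -0.007 0 0 0.026; 0 -0.007 0 0 0.085; 0 -0.007 0 0 0.085; 0 -0.007 0 0 0.085; 0 -0.007 -0.03 0 0.085; 0 -0.007 -0.07 0 0.085; 0 -0.007 -0.09 0 0.085"

```text
clock: 9.55
eef_pos: [584.7, 326.4, 366.8]
tool_rot: [3.138, 0.001, 2.514]
force: [-0.7, 0.0, -0.6]
width: 84.9
```

```bash
python3 -c "
from h import *
d(606,80.5,274,226)
im=imaging.get_image('top');save(im,'t4.png',(130,130,530,340),2)
for n in ('pivot','handle','lens','mat_centre'):
  print(n,[(r['point'],r['score'],atz(im,*r['point'],dict(handle=282,mat_centre=3).get(n,235))) for r in models.landmark_of(im,n)[:1]])"
```

```text
tool shift m [-0.1615 -0.1868  0.0924] turn -81.97 (yaw now 144.03) pos [584.7 326.4 366.8] F [-0.7  0.  -0.6] w 84.9 t 9.55 q [-0.72  0.57  0.33  1.22 -0.18  1.38  0.53]
pivot [([214.0, 153.3], 0.91, array([739.65552012, 219.27709608, 235.        ]))]
handle [([151.3, 219.9], 0.64, array([573.66025368, 335.24194749, 282.        ]))]
lens [([131.5, 266.4], 0.66, array([480.02793093, 385.4954266 , 235.        ]))]
mat_centre [([300.6, 274.0], 0.9, array([499.59674814,  28.40599648,   3.        ]))]
```

View pics/t4.png

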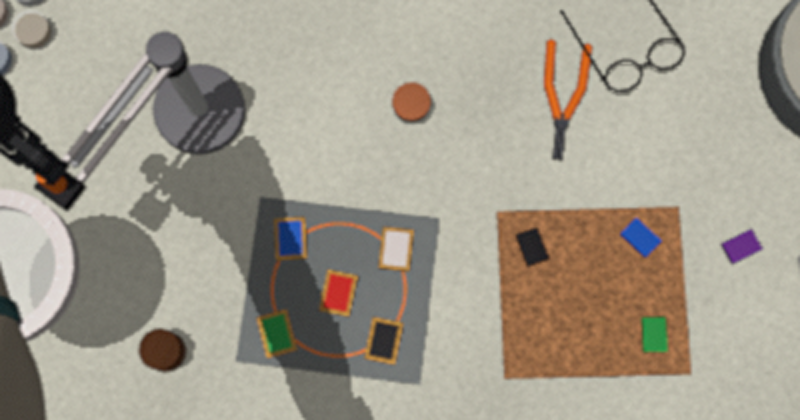

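```bash
cat >> h.py <<'E'
def masks(im,fish,lo=None,hi=None):
    pass
def seg(im,name,box,pad=0):
    c=im["color"].astype(int);r,g,b=c[...,0],c[...,1],c[...,2]
    m=dict(red=(r-g>70)&(r-b>70),blue=(b-r>50)&(b-g>20),green=(g-r>35)&(g-b>25),black=(np.maximum(np.maximum(r,g),b)<60),white=(np.minimum(np.minimum(r,g),b)>165),purple=(r-g>30)&(b-g>40))[name]
    k=np.zeros(m.shape,np.uint8);x0,y0,x1,y1=box;k[y0:y1,x0:x1]=m[y0:y1,x0:x1]
    n,l,s,_=cv2.connectedComponentsWithStats(k)
    if n<2:return None
    i=1+np.argmax(s[1:,4]);return (l==i).astype(np.uint8)
def rect(im,mask,z,fish=False):
    # world-plane projected minAreaRect of mask contour; returns centre, (long,short), angle of long axis (deg)
    cn,_=cv2.findContours(cv2.resize(mask,None,fx=4,fy=4,interpolation=cv2.INTER_LINEAR) if 0 else mask,cv2.RETR_EXTERNAL,cv2.CHAIN_APPROX_NONE)
    c=max(cn,key=cv2.contourArea)[:,0,:]
    P=np.array([atz(im,u,v,z,fish)[:2] for u,v in c],np.float32)
    (cx,cy),(w,h),a=cv2.minAreaRect(P)
    if w<h: w,h,a=h,w,a+90
    # moment based
    vs,us=np.nonzero(mask);Q=np.array([atz(im,u,v,z,fish)[:2] for u,v in zip(us,vs)])
    cm=Q.mean(0);C=np.cov((Q-cm).T);ev,V=np.linalg.eigh(C);am=np.degrees(np.arctan2(V[1,1],V[0,1]))
    return dict(rc=np.round((cx,cy),1),size=np.round((w,h),1),ra=round((a+90)%180-90,1),mc=np.round(cm,1),ma=round((am+90)%180-90,1),n=len(us))
E
python3 - <<'E'
from h import *
im=imaging.get_image("top")
for n,col,box,z in [("tb","black",(385,240,408,268),14),("tbl","blue",(438,236,464,262),14),("tg","green",(446,284,470,310),14),("pu","purple",(488,240,514,265),10),
 ("bb","black",(312,288,332,312),9),("bbl","blue",(266,238,284,260),9),("bg","green",(258,284,280,310),9),("br","red",(288,262,312,290),9),("bw","white",(318,243,340,266),9)]:
    m=seg(im,col,box); print(n, rect(im,m,z) if m is not None else None)
# mat
c=im["color"].astype(int)
E
```

```text
tb {'rc': array([ 556.2, -213.1]), 'size': array([39.9, 26.7]), 'ra': 20.1, 'mc': array([ 556., -213.]), 'ma': np.float64(22.2), 'n': 164}
tbl {'rc': array([ 570.4, -351.8]), 'size': array([40.9, 29.6]), 'ra': 45.2, 'mc': array([ 570. , -351.6]), 'ma': np.float64(45.4), 'n': 193}
tg {'rc': array([ 446.7, -365.5]), 'size': array([40.1, 30.1]), 'ra': 1.0, 'mc': array([ 446.7, -365.3]), 'ma': np.float64(3.6), 'n': 204}
pu {'rc': array([ 561.8, -480.5]), 'size': array([41.6, 27. ]), 'ra': -62.8, 'mc': array([ 561.8, -480.5]), 'ma': np.float64(-60.7), 'n': 175}
bb {'rc': array([434.3, -25.8]), 'size': array([38. , 23.3]), 'ra': -10.3, 'mc': array([434.4, -25.9]), 'ma': np.float64(-9.8), 'n': 143}
bbl {'rc': array([563.6,  95.5]), 'size': array([39.4, 25.7]), 'ra': 1.9, 'mc': array([563. ,  95.7]), 'ma': np.float64(3.1), 'n': 167}
bg {'rc': array([440.8, 110. ]), 'size': array([40.5, 26.2]), 'ra': 15.9, 'mc': array([440.7, 109.5]), 'ma': np.float64(13.2), 'n': 165}
br {'rc': array([493.6,  32.9]), 'size': array([45.6, 31.6]), 'ra': -10.0, 'mc': array([493.7,  32.7]), 'ma': np.float64(-8.8), 'n': 223}
bw {'rc': array([551.5, -39.5]), 'size': array([41.5, 28.1]), 'ra': 0.8, 'mc': array([551.7, -39.8]), 'ma': np.float64(-3.3), 'n': 183}
```

```bash
python3 -c "
from h import *
d(556,-213,190,22)"
```

```text
tool shift m [-0.2947 -0.4515  0.1733] turn 122.03 (yaw now 144.03) pos [583.1 325.6 362.7] F [ 0.4 -0.9  0.1] w 85.0 t 9.85 q [-0.72  0.57  0.32  1.22 -0.18  1.38  0.53]
```

drive_tool --deltas "-0.028 -0.043 0 10 0.085; -0.057 -0.088 0 20 0.085; -0.087 -0.134 0.01 30 0.085; -0.117 -0.18 0.03 40 0.085; -0.147 -0.226 0.05 50 0.085; -0.177 -0.272 0.07 60 0.085; -0.207 -0.318 0.1 70 0.085; -0.237 -0.364 0.13 80 0.085; -0.266 -0.408 0.15 90 0.085; -0.2947 -0.4515 0.173 100 0.065; -0.2947 -0.4515 0.173 110 0.05; -0.2947 -0.4515 0.173 120 0.05"

```text
clock: 11.35
eef_pos: [555.7, -213.5, 189.7]
tool_rot: [-3.14, 0.002, 0.411]
force: [-0.0, 0.6, -0.2]
width: 50.2
```

Run:
```python
from h import *
im=imaging.get_image("wrist");save(im,"w6.png")
d(556,-213,190,22)
print(proj(im,[556,-213,14],True))
```

```text
tool shift m [-0.0001  0.0002 -0.0004] turn 1.34 (yaw now 23.34) pos [ 556.  -212.8  189.6] F [ 0.5 -0.4  0.6] w 50.0 t 11.4 q [-0.16  0.71  0.82  1.71 -0.6   1.   -0.28]
(np.float64(323.35609945610395), np.float64(209.08676210001968))
```

View pics/w6.png

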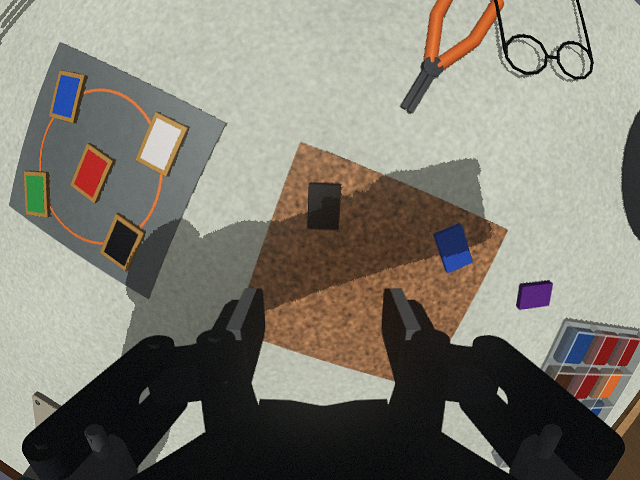

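The black tile shows at (324,206) and is axis-aligned in the wrist view. Blue is at (453,247). The purple look-alike at (534,295) is off the cork.

Run:
```python
from h import *
im=imaging.get_image("wrist")
save(im,"w7.png",(270,150,380,260),6)
c=im["color"].astype(int);print(c[175:240:6,324].tolist())
print(c[206,295:355:5].tolist())
```

```text
[[151, 109, 78], [170, 124, 87], [55, 52, 49], [53, 49, 48], [41, 36, 30], [35, 31, 28], [35, 26, 26], [32, 24, 25], [32, 27, 24], [32, 27, 22], [82, 58, 40]]
[[131, 94, 65], [132, 94, 66], [126, 90, 65], [51, 49, 46], [51, 49, 48], [50, 44, 41], [35, 28, 26], [33, 31, 24], [35, 29, 24], [49, 40, 27], [98, 71, 50], [85, 64, 44]]
```

View pics/w7.png

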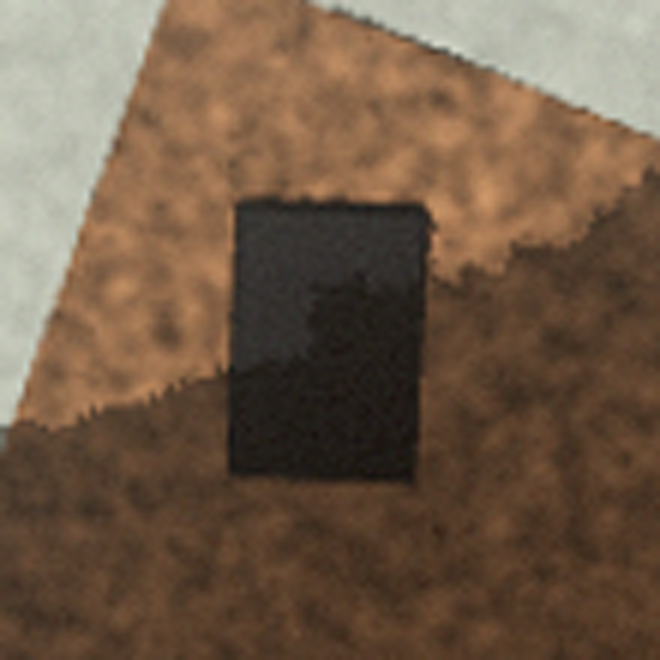

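```bash
cat >> h.py <<'E'
def seg2(im,fn,box):
    c=cv2.medianBlur(im["color"],3).astype(int);r,g,b=c[...,0],c[...,1],c[...,2]
    m=fn(r,g,b);k=np.zeros(m.shape,np.uint8);x0,y0,x1,y1=box;k[y0:y1,x0:x1]=m[y0:y1,x0:x1]
    n,l,s,_=cv2.connectedComponentsWithStats(k)
    i=1+np.argmax(s[1:,4]);return (l==i).astype(np.uint8)
BL=lambda r,g,b:(r<62)&(r-b<16)
BU=lambda r,g,b:(b-r>25)&(b-g>10)
GR=lambda r,g,b:(g-r>22)&(g-b>12)
E
python3 - <<'E'
from h import *
im=imaging.get_image("wrist")
m=seg2(im,BL,(300,170,350,240));print(rect(im,m,14,True))
d(556,-213,190,22)
E
```

```text
{'rc': array([ 558.8, -211.9]), 'size': array([44. , 29.8]), 'ra': 20.9, 'mc': array([ 559. , -211.9]), 'ma': np.float64(19.6), 'n': 1442}
tool shift m [-0.0006  0.0004  0.0001] turn 2.18 (yaw now 24.18) pos [ 556.4 -212.4  190.1] F [-0.2  0.1  0.4] w 50.1 t 11.5 q [-0.16  0.7   0.82  1.71 -0.6   1.   -0.27]
```

```bash
python3 -c "
from h import *
d(558.3,-212.2,6,20.5)"
```

```text
tool shift m [0.0022 0.0007 0.1841] turn 3.68 (yaw now 24.18) pos [ 556.4 -212.4  190.1] F [-0.2  0.1  0.4] w 50.1 t 11.5 q [-0.16  0.7   0.82  1.71 -0.6   1.   -0.27]
```

drive_tool --deltas "0.0022 0.0007 0.05 3.7 0.05; 0.0022 0.0007 0.1 3.7 0.05; 0.0022 0.0007 0.14 3.7 0.05; 0.0022 0.0007 0.16 3.7 0.05; 0.0022 0.0007 0.172 3.7 0.05; 0.0022 0.0007 0.18 3.7 0.05; 0.0022 0.0007 0.1835 3.7 0.05; 0.0022 0.0007 0.1835 3.7 0.05"

```text
clock: 12.5
eef_pos: [559.7, -212.7, 8.3]
tool_rot: [3.141, -0.001, 0.355]
force: [-0.3, -1.0, 0.4]
width: 49.7
```

```bash
python3 -c "
from h import *
d(558.3,-212.2,6,20.5)
im=imaging.get_image('wrist');save(im,'w8.png',(170,180,480,420),2.5)"
```

```text
tool shift m [-0.0012 -0.0009  0.0023] turn -0.17 (yaw now 20.33) pos [ 559.7 -212.7    8.3] F [-0.3 -1.   0.4] w 49.7 t 12.5 q [-0.05  0.93  0.63  1.82 -0.84  0.68 -0.15]
```

View pics/w8.png

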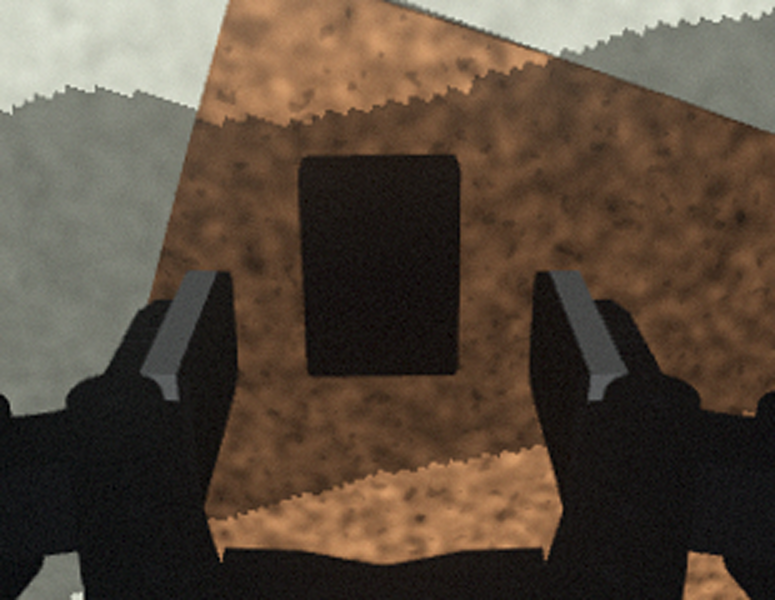

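Run:
```python
from h import *
im=imaging.get_image('wrist')
s=ctrl.read_state();p=s["eef_pos"];y=s["tool_rot"][2];ux=np.array([np.cos(y),np.sin(y),0]);uy=np.array([np.sin(y),-np.cos(y),0])
def disp(q): return [(proj(im,q,True)[0]-170)*2.5,(proj(im,q,True)[1]-180)*2.5]
for a in(-11,0,11):
    for z in (8,14,20): print(a,z,np.round(disp([*(p+a*ux)[:2],z])),np.round(disp([*(p+a*ux+25*uy)[:2],z])))
m=seg2(im,BL,(285,235,360,335));print(rect(im,m,14,True),p)
```

```text
-11 8 [385. 309.] [509. 308.]
-11 14 [385. 323.] [513. 322.]
-11 20 [385. 337.] [517. 336.]
0 8 [385. 259.] [512. 258.]
0 14 [385. 271.] [516. 270.]
0 20 [385. 284.] [521. 283.]
11 8 [385. 206.] [515. 205.]
11 14 [385. 217.] [519. 216.]
11 20 [385. 228.] [524. 228.]
{'rc': array([ 559.5, -211.8]), 'size': array([45.5, 29.5]), 'ra': 21.0, 'mc': array([ 560.6, -211.4]), 'ma': np.float64(20.6), 'n': 5452} [ 559.73600053 -212.73562021    8.44329936]
```

Run:
```python
from h import *
im=imaging.get_image('wrist');E=np.array(im['extrinsics'])
s=ctrl.read_state();p=s["eef_pos"];y=s["tool_rot"][2];ux=np.array([np.cos(y),np.sin(y),0]);uy=np.array([np.sin(y),-np.cos(y),0])
for X,Y in [(228,276),(230,300),(232,330),(234,360),(215,276),(200,300),(180,340),(160,375),(190,278),(225,400),(385,265),(385,450),(538,276),(536,330)]:
    u=X/2.5+170;v=Y/2.5+180
    o,dd=ray(im,u,v,True);dc=E[:3,:3].T@dd;z=im['range_z'][int(round(v)),int(round(u))]
    q=o+dd*z/dc[2]-p;print((X,Y),'x %.1f y %.1f z(world) %.1f'%(q@ux,q@uy,q[2]+p[2]))
```

```text
(228, 276) x 9.5 y -25.4 z(world) 38.1
(230, 300) x 5.6 y -25.2 z(world) 39.0
(232, 330) x -0.2 y -25.3 z(world) 38.4
(234, 360) x -7.3 y -25.8 z(world) 36.0
(215, 276) x 10.7 y -27.0 z(world) 40.9
(200, 300) x 11.3 y -27.5 z(world) 51.1
(180, 340) x 10.6 y -28.3 z(world) 62.5
(160, 375) x 11.1 y -28.8 z(world) 73.2
(190, 278) x 11.0 y -30.8 z(world) 42.4
(225, 400) x -8.5 y -25.7 z(world) 47.2
(385, 265) x 0.9 y 0.2 z(world) 13.2
(385, 450) x -48.3 y 0.3 z(world) 3.4
(538, 276) x 10.1 y 24.7 z(world) 39.4
(536, 330) x 0.5 y 24.9 z(world) 39.7
```

drive_tool --deltas "0 0 0 0 0.036; 0 0 0 0 0.036; 0 0 0 0 0.036"

```text
clock: 13.02
eef_pos: [559.3, -212.5, 7.8]
tool_rot: [-3.142, 0.0, 0.355]
force: [-0.2, -0.5, 0.0]
width: 35.9
```

Run:
```python
from h import *
im=imaging.get_image('wrist');E=np.array(im['extrinsics']);save(im,'w9.png',(170,180,480,420),2.5)
s=ctrl.read_state();p=s["eef_pos"];y=s["tool_rot"][2];ux=np.array([np.cos(y),np.sin(y),0]);uy=np.array([np.sin(y),-np.cos(y),0])
Q=[]
for v in range(180,420):
  for u in range(170,480):
    z=im['range_z'][v,u]
    if z<=0: continue
    o,dd=ray(im,u,v,True);dc=E[:3,:3].T@dd
    q=o+dd*z/dc[2]-p;Q.append((q@ux,q@uy,q[2]+p[2],u,v))
Q=np.array(Q)
k=(np.abs(Q[:,0])<10)&(np.abs(Q[:,1])<30)&(Q[:,2]>20)
print(s['width'],k.sum(),np.percentile(Q[k][:,2],[0,1,3,10,20]),np.percentile(np.abs(Q[k][:,1]),[0,1,5]))
```

```text
36.04140053239525 3119 [32.15287647 33.59285611 36.86143207 42.50939922 48.2721068 ] [0.10569084 1.71626929 6.20491792]
```

View pics/w9.png

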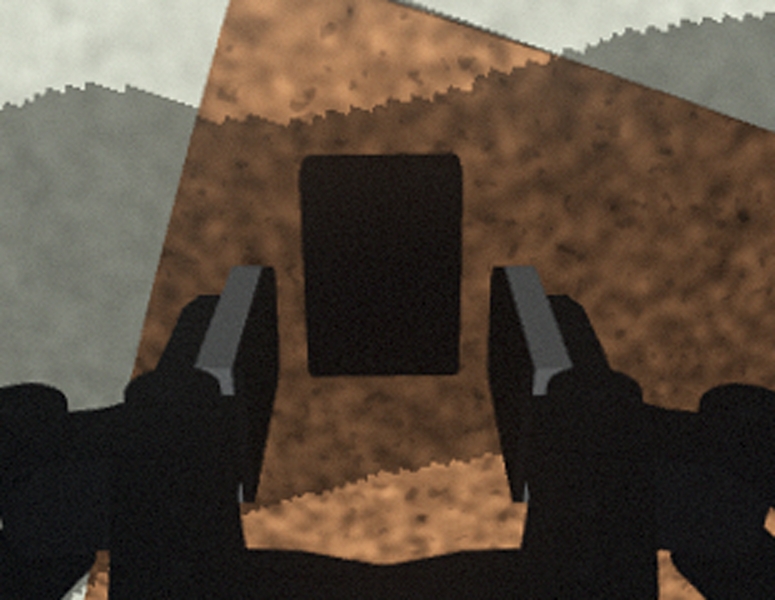

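drive_tool --deltas "0 0 0.008 0 0.042; 0 0 0.016 0 0.042; 0 0 0.018 0 0.042"

```text
clock: 13.45
eef_pos: [558.7, -212.2, -11.2]
tool_rot: [-3.14, 0.001, 0.355]
force: [0.2, 0.2, 0.5]
width: 42.1
```

```bash
cat >> h.py <<'E'
def tips(im):
    E=np.array(im['extrinsics']);s=ctrl.read_state();p=s["eef_pos"];y=s["tool_rot"][2];ux=np.array([np.cos(y),np.sin(y),0]);uy=np.array([np.sin(y),-np.cos(y),0])
    Q=[]
    for v in range(180,420):
      for u in range(170,480):
        z=im['range_z'][v,u]
        if z<=0: continue
        o,dd=ray(im,u,v,True);dc=E[:3,:3].T@dd
        q=o+dd*z/dc[2]-p;Q.append((q@ux,q@uy,q[2]+p[2]))
    Q=np.array(Q);w=s['width']/2
    k=(np.abs(Q[:,0])<10)&(np.abs(Q[:,1])>w-1.5)&(np.abs(Q[:,1])<w+1.5)&(Q[:,2]>p[2]+17)
    print('tip z',np.percentile(Q[k][:,2],[1,3,10]),'pos',p,'w',s['width'],'F',s['force'])
E
python3 - <<'E'
from h import *
im=imaging.get_image('wrist');save(im,'w10.png',(170,180,480,420),2.5);tips(im)
E
```

```text
tip z [15.10330258 16.35408413 20.70100213] pos [ 558.75310622 -212.31171587  -11.12874158] w 41.599971641827224 F [-0.04475891 -0.33555518  0.34256185]
```

View pics/w10.png

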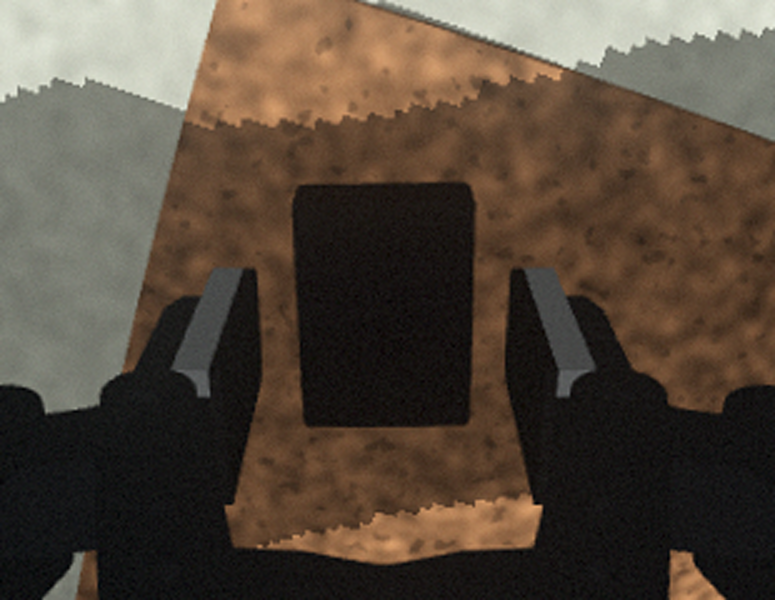

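drive_tool --deltas "0 0 0.004 0 0.042; 0 0 0.0065 0 0.042; 0 0 0.0065 0 0.025; 0 0 0.0065 0 0.02; 0 0 0.0065 0 0.02; 0 0 0.0065 0 0.02"

```text
clock: 14.25
eef_pos: [559.4, -212.6, -16.6]
tool_rot: [3.141, -0.0, 0.355]
force: [0.0, 0.0, 1.6]
width: 27.4
```

Run:
```python
from h import *
im=imaging.get_image('wrist');save(im,'w11.png',(170,180,480,420),2.5);tips(im)
```

```text
tip z [12.75548357 13.03675932 13.75328775] pos [ 559.39618743 -212.58607069  -16.60937985] w 27.884803468911056 F [ 0.28965121 -0.19121656  1.49166902]
```

View pics/w11.png

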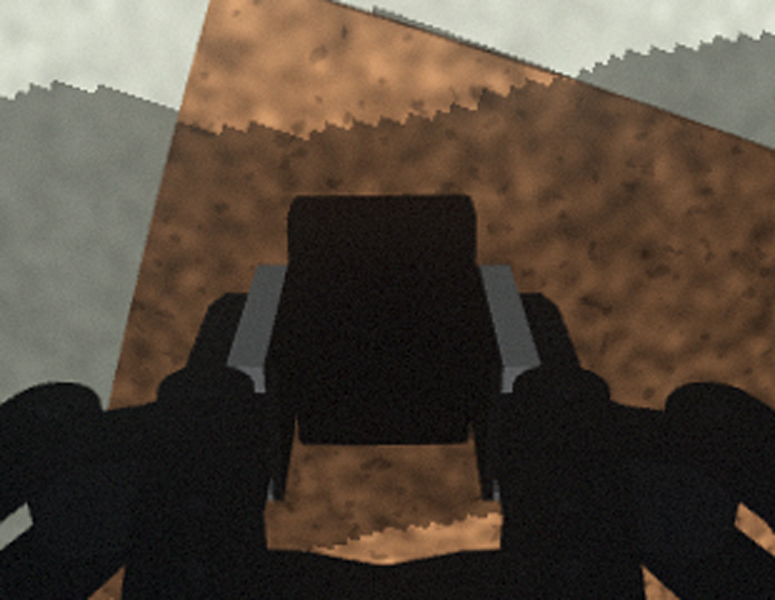

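```bash
python3 -c "
from h import *
d(430,30,180,-10)"
```

```text
tool shift m [-0.0371 -0.2724 -0.1967] turn 30.32 (yaw now 20.32) pos [ 559.4 -212.6  -16.6] F [ 0.3 -0.2  1.5] w 27.9 t 14.3 q [-0.03  0.96  0.59  1.82 -0.87  0.64 -0.12]
```

drive_tool --deltas "0 0 -0.01 0 0.02; 0 0 -0.04 0 0.02; 0 0 -0.09 0 0.02; -0.003 -0.02 -0.14 4 0.02; -0.009 -0.06 -0.18 10 0.02; -0.014 -0.1 -0.197 15 0.02; -0.019 -0.14 -0.197 20 0.02; -0.025 -0.185 -0.197 25 0.02; -0.031 -0.23 -0.197 30 0.02; -0.037 -0.272 -0.197 30.3 0.02; -0.037 -0.272 -0.197 30.3 0.02"

```text
clock: 15.68
eef_pos: [428.1, 33.1, 180.1]
tool_rot: [-3.14, 0.003, -0.169]
force: [0.6, -0.3, 0.0]
width: 27.9
```

Run:
```python
from h import *
im=imaging.get_image('wrist');save(im,'w12.png')
d(430,30,180,-10)
```

```text
tool shift m [0.0005 0.001  0.0006] turn 0.2 (yaw now -9.80) pos [429.7  31.1 180.6] F [ 0.4 -0.3 -0.8] w 27.8 t 15.72 q [-0.86  0.6   1.11  2.15 -0.74  0.85 -1.04]
```

View pics/w12.png

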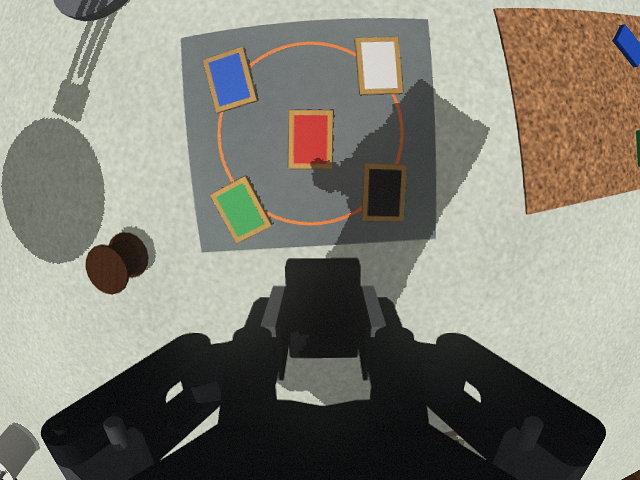

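Run:
```python
from h import *
im=imaging.get_image('wrist')
for n,fn,box in [("black",BL,(355,155,415,230)),("blue",BU,(195,40,265,120)),("green",GR,(205,170,280,250)),("red",lambda r,g,b:(r-g>50)&(r-b>40)&(g-b<30),(280,100,345,180)),("white",lambda r,g,b:(b>165)&(r-b<25),(345,30,415,105))]:
    print(n,rect(im,seg2(im,fn,box),9,True))
# mat: grey darker bluish
c=im['color'].astype(int);r,g,b=c[...,0],c[...,1],c[...,2]
# orange circle
m=(r-b>60)&(r>140)&(g<170)&(r-g>35)
k=np.zeros_like(m);k[25:240,205:415]=m[25:240,205:415]
v,u=np.nonzero(k);P=np.array([atz(im,a,bb,3,True)[:2] for a,bb in zip(u,v)])
# radial fit, robust
cen=np.array([500,33.])
for i in range(30):
    rr=np.hypot(*(P-cen).T);kk=np.abs(rr-np.median(rr[(rr>75)&(rr<95)]))<4
    A=np.c_[2*P[kk],np.ones(kk.sum())];x=np.linalg.lstsq(A,(P[kk]**2).sum(1),rcond=None)[0];cen=x[:2]
print("circle",cen,np.sqrt(x[2]+cen@cen),kk.sum())
for r in models.landmark_of(im,'mat_centre')[:1]: print(r,atz(im,*r['point'],3,True))
```

```text
black {'rc': array([435.5, -24.7]), 'size': array([42.5, 29.9]), 'ra': -9.5, 'mc': array([435.7, -24.4]), 'ma': np.float64(-11.0), 'n': 1430}
blue {'rc': array([564.5,  97.8]), 'size': array([44., 30.]), 'ra': 4.6, 'mc': array([564.3,  97.6]), 'ma': np.float64(4.7), 'n': 1450}
green {'rc': array([442. , 111.2]), 'size': array([44. , 30.2]), 'ra': 16.5, 'mc': array([442.1, 111. ]), 'ma': np.float64(16.1), 'n': 1388}
red {'rc': array([494.6,  34.6]), 'size': array([43.8, 29.9]), 'ra': -10.3, 'mc': array([495.1,  34.3]), 'ma': np.float64(-11.5), 'n': 1560}
white {'rc': array([553.1, -38.3]), 'size': array([43.6, 29.5]), 'ra': -6.2, 'mc': array([552.9, -38.2]), 'ma': np.float64(-6.5), 'n': 1476}
circle [500.46281539  34.48520209] 84.98101557666243 1251
```

Run:
```python
from h import *
im=imaging.get_image('wrist');save(im,'w13.png',(250,230,400,400),4)
s=ctrl.read_state();p=s["eef_pos"];y=s["tool_rot"][2];ux=np.array([np.cos(y),np.sin(y),0]);uy=np.array([np.sin(y),-np.cos(y),0])
for u,v in[(288,259),(322,259),(357,259),(322,356),(294,356),(353,356)]:
    q=atz(im,u,v,p[2]+30.6,True)-p; q2=atz(im,u,v,p[2]+20.6,True)-p;print(u,v,'top',round(q@ux,1),round(q@uy,1),'bottom',round(q2@ux,1),round(q2@uy,1))
d(435.6,-24.6,60,-10)
```

```text
288 259 top 22.9 -14.3 bottom 19.5 -15.3
322 259 top 23.0 -1.1 bottom 19.5 -1.2
357 259 top 23.0 12.4 bottom 19.5 13.4
322 356 top -21.9 -1.1 bottom -28.7 -1.2
294 356 top -22.0 -13.3 bottom -28.8 -14.2
353 356 top -22.0 12.4 bottom -28.8 13.3
tool shift m [0.0137 0.0516 0.1208] turn -0.06 (yaw now -10.06) pos [430.9  28.7 180.8] F [ 0.3 -0.7 -1.1] w 28.1 t 15.88 q [-0.86  0.6   1.11  2.14 -0.74  0.85 -1.04]
```

View pics/w13.png

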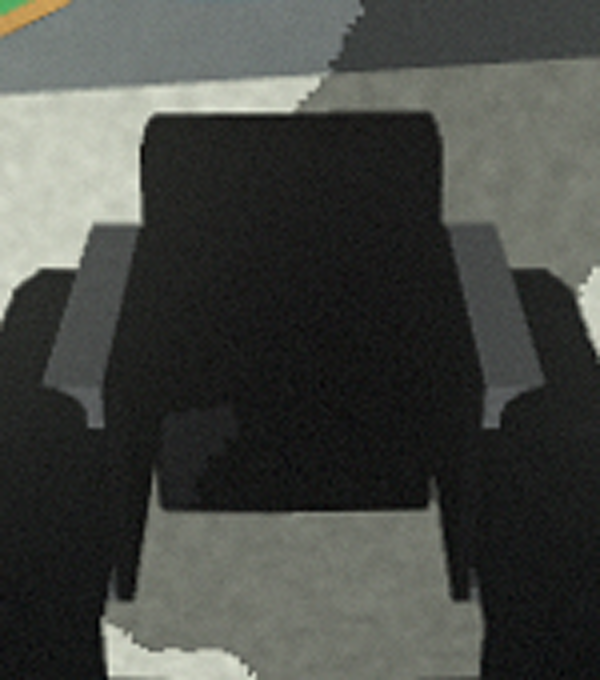

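Run:
```python
from h import *
d(434.9,-25.5,15,-10)
```

```text
tool shift m [0.0131 0.0527 0.1658] turn -0.06 (yaw now -10.06) pos [430.9  28.7 180.8] F [ 0.3 -0.7 -1.1] w 28.1 t 15.88 q [-0.86  0.6   1.11  2.14 -0.74  0.85 -1.04]
```

drive_tool --deltas "0.006 0.025 0.03 0 0.02; 0.0131 0.0527 0.07 0 0.02; 0.0131 0.0527 0.12 0 0.02; 0.0131 0.0527 0.155 0 0.02; 0.0131 0.0527 0.166 0 0.02; 0.0131 0.0527 0.166 0 0.02; 0.0131 0.0527 0.166 0 0.02; 0.0131 0.0527 0.166 0 0.02"

```text
clock: 16.88
eef_pos: [434.5, -24.8, 14.8]
tool_rot: [3.141, -0.001, -0.174]
force: [-0.2, 0.0, -0.7]
width: 27.2
```

Run:
```python
from h import *
im=imaging.get_image('wrist');save(im,'w14.png',(200,150,450,400),3)
d(434.9,-25.5,-11.5,-10)
```

```text
tool shift m [0.0006 0.0008 0.0263] turn 0.03 (yaw now -9.97) pos [434.4 -24.6  14.8] F [ 0.7  0.1 -0.9] w 28.0 t 16.93 q [-0.34  0.77  0.49  2.26 -1.1   0.38 -0.64]
```

View pics/w14.png

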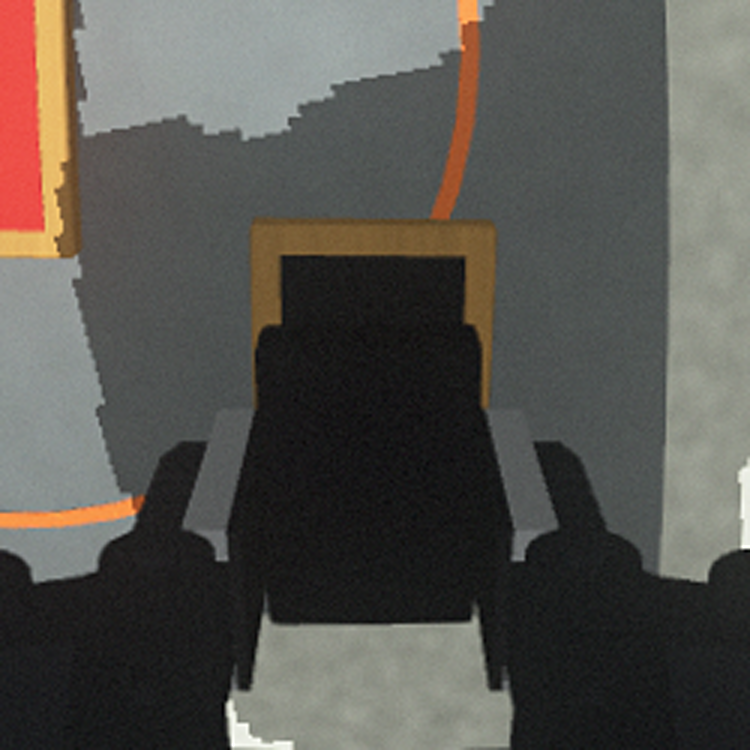

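drive_tool --deltas "0.0006 0.0007 0.008 0 0.02; 0.0006 0.0007 0.016 0 0.02; 0.0006 0.0007 0.021 0 0.02; 0.0006 0.0007 0.024 0 0.02; 0.0006 0.0007 0.025 0 0.02; 0.0006 0.0007 0.025 0 0.02"

```text
clock: 17.68
eef_pos: [434.4, -25.3, -10.6]
tool_rot: [3.142, -0.0, -0.174]
force: [0.1, -0.2, -0.7]
width: 27.8
```

Run:
```python
from h import *
im=imaging.get_image('wrist');save(im,'w15.png',(200,150,450,400),3)
d(434.9,-25.5,-11.5,-10)
```

```text
tool shift m [0.0005 0.0001 0.0009] turn 0.02 (yaw now -9.98) pos [434.5 -25.3 -10.6] F [-0.5  0.7  0.4] w 28.0 t 17.73 q [-0.22  0.79  0.32  2.26 -1.1   0.26 -0.65]
```

View pics/w15.png

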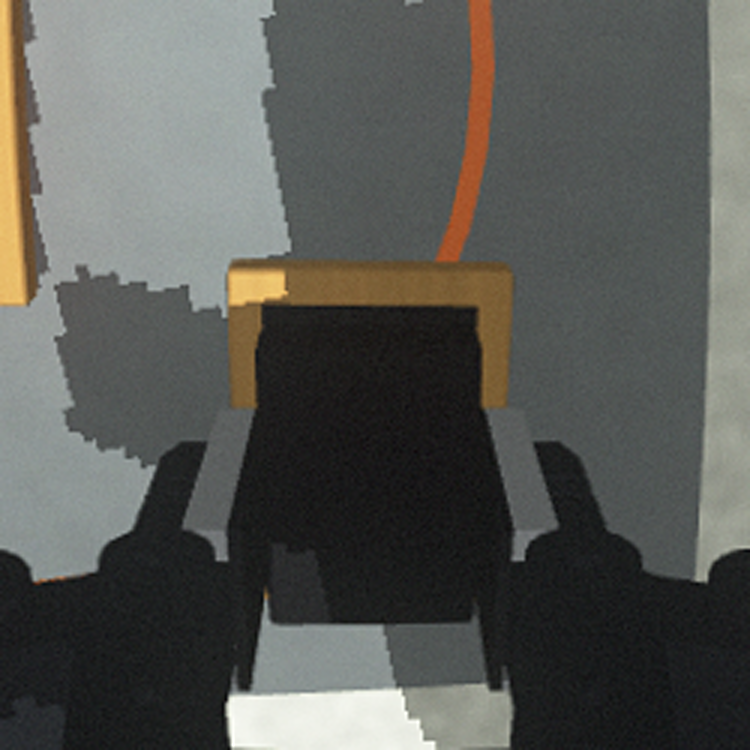

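drive_tool --deltas "0.0005 0.0003 0.001 0 0.02; 0.0005 0.0003 0.001 0 0.02; 0.0005 0.0003 0.001 0 0.032; 0.0005 0.0003 0.001 0 0.042; 0.0005 0.0003 0.001 0 0.042; 0.0005 0.0003 -0.01 0 0.042; 0.0005 0.0003 -0.04 0 0.042; 0.0005 0.0003 -0.08 0 0.05;  0.0005 0.0003 -0.08 0 0.05"

```text
clock: 18.85
eef_pos: [436.3, -25.8, 71.2]
tool_rot: [-3.142, -0.004, -0.174]
force: [0.3, 1.0, -0.4]
width: 49.8
```

Run:
```python
from h import *
im=imaging.get_image('wrist');save(im,'w16.png',(200,100,450,350),3)
d(570,-351.6,190,45)
# brass extents of base vs tile
```

```text
tool shift m [ 0.1889  0.2982 -0.1196] turn -54.93 (yaw now -9.93) pos [435.6 -25.3  70.1] F [ 0.6  0.5 -0.5] w 49.8 t 18.9 q [-0.42  0.67  0.62  2.23 -0.87  0.49 -0.85]
```

View pics/w16.png

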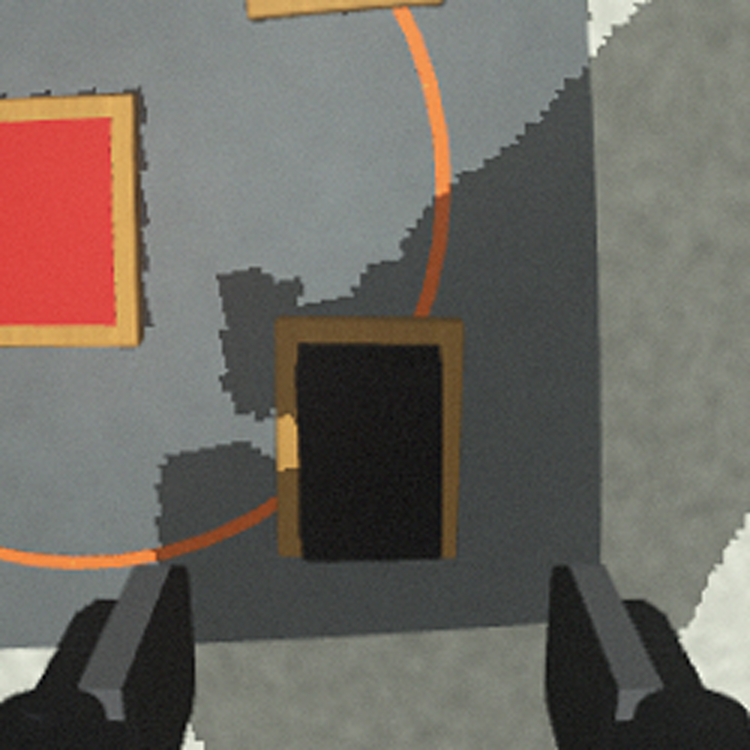

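```bash
cat >> h.py <<'E'
def outer(im,box,fish=True,z=9):
    BR=lambda r,g,b:(r-b>35)&(g-b>12)&(r-g<75)
    return rect(im,seg2(im,BR,box),z,fish)
E
python3 - <<'E'
from h import *
im=imaging.get_image('wrist')
print(rect(im,seg2(im,BL,(290,205,355,295)),19,True)); print(outer(im,(285,200,360,292)))
E
```

```text
{'rc': array([435.8, -25.3]), 'size': array([47.4, 29.7]), 'ra': -9.7, 'mc': array([436.1, -25.3]), 'ma': np.float64(-8.5), 'n': 3481}
{'rc': array([437.9, -22.6]), 'size': array([56.6, 44.4]), 'ra': -10.4, 'mc': array([443.6, -24.4]), 'ma': np.float64(-41.4), 'n': 1484}
```

drive_tool --deltas "0.01 0.02 -0.05 -5 0.05; 0.03 0.05 -0.1 -10 0.05; 0.055 0.09 -0.12 -18 0.05; 0.08 0.13 -0.12 -26 0.05; 0.105 0.17 -0.12 -34 0.05; 0.13 0.21 -0.12 -42 0.05; 0.155 0.25 -0.12 -50 0.05; 0.18 0.285 -0.12 -55 0.05; 0.189 0.298 -0.12 -55 0.05; 0.189 0.298 -0.12 -55 0.05; 0.189 0.298 -0.12 -55 0.05"

```text
clock: 20.32
eef_pos: [568.8, -350.4, 188.1]
tool_rot: [-3.139, -0.001, 0.786]
force: [-0.0, 0.3, 0.3]
width: 50.1
```

Run:
```python
from h import *
im=imaging.get_image('wrist');save(im,'w17.png')
m=seg2(im,BU,(270,150,380,260));r=rect(im,m,14,True);print(r)
d(*r['rc'],8,r['ra'])
```

```text
{'rc': array([ 572.3, -350. ]), 'size': array([43.2, 29.6]), 'ra': 45.7, 'mc': array([ 572.6, -349.9]), 'ma': np.float64(48.6), 'n': 1443}
tool shift m [0.0023 0.0025 0.1805] turn -0.63 (yaw now 45.07) pos [ 569.  -350.3  188.5] F [0.5 0.3 0.2] w 50.1 t 20.38 q [ 0.23  0.73  0.52  1.49 -0.4   1.03  0.06]
```

View pics/w17.png

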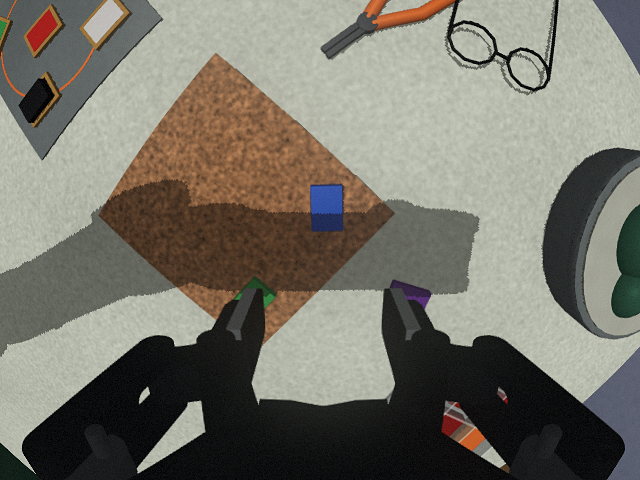

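drive_tool --deltas "0.0023 0.003 0.05 -1.2 0.044; 0.0023 0.003 0.1 -1.2 0.044; 0.0023 0.003 0.15 -1.2 0.044; 0.0023 0.003 0.185 -1.2 0.044; 0.0023 0.003 0.195 -1.2 0.044; 0.0023 0.003 0.198 -1.2 0.044; 0.0023 0.003 0.198 -1.2 0.044; 0.0023 0.003 0.198 -1.2 0.044"

```text
clock: 21.38
eef_pos: [574.1, -352.9, -7.1]
tool_rot: [3.139, -0.001, 0.807]
force: [0.5, -0.4, -0.0]
width: 44.4
```

Run:
```python
from h import *
im=imaging.get_image('wrist');save(im,'w18.png',(170,180,480,420),2.5)
d(572.4,-350,-17,46.2)
print(rect(im,seg2(im,BU,(280,220,370,360)),14,True))
```

```text
tool shift m [ 0.001  -0.0031  0.0097] turn 0.02 (yaw now 46.22) pos [ 573.9 -352.8   -7.3] F [ 0.2 -0.5 -0.3] w 44.1 t 21.43 q [ 0.29  0.96  0.39  1.59 -0.52  0.69  0.17]
{'rc': array([ 573.1, -349.5]), 'size': array([45.7, 29.5]), 'ra': 46.5, 'mc': array([ 574.1, -348.5]), 'ma': np.float64(46.7), 'n': 6463}
```

View pics/w18.png

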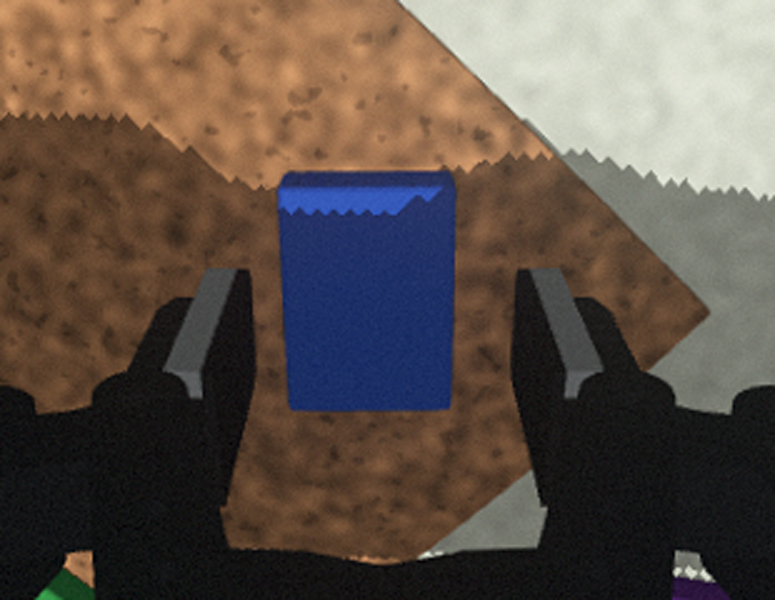

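drive_tool --deltas "0.0005 -0.0027 0.004 -0.3 0.044; 0.0005 -0.0027 0.0097 -0.3 0.044; 0.0005 -0.0027 0.0097 -0.3 0.044; 0.0005 -0.0027 0.0097 -0.3 0.025; 0.0005 -0.0027 0.0097 -0.3 0.02; 0.0005 -0.0027 0.0097 -0.3 0.02; 0.0005 -0.0027 0.0097 -0.3 0.02"

```text
clock: 22.3
eef_pos: [571.6, -350.4, -18.3]
tool_rot: [3.141, 0.0, 0.812]
force: [-0.7, -0.6, 1.3]
width: 27.9
```

Run:
```python
from h import *
im=imaging.get_image('wrist');save(im,'w19.png',(170,180,480,420),2.5)
d(515,95,120,4.6)
```

```text
tool shift m [ 0.2842 -0.3475 -0.1384] turn 41.91 (yaw now 46.51) pos [ 571.6 -350.4  -18.3] F [-0.1 -1.5  1.2] w 27.9 t 22.35 q [ 0.29  0.97  0.38  1.6  -0.52  0.67  0.18]
```

View pics/w19.png

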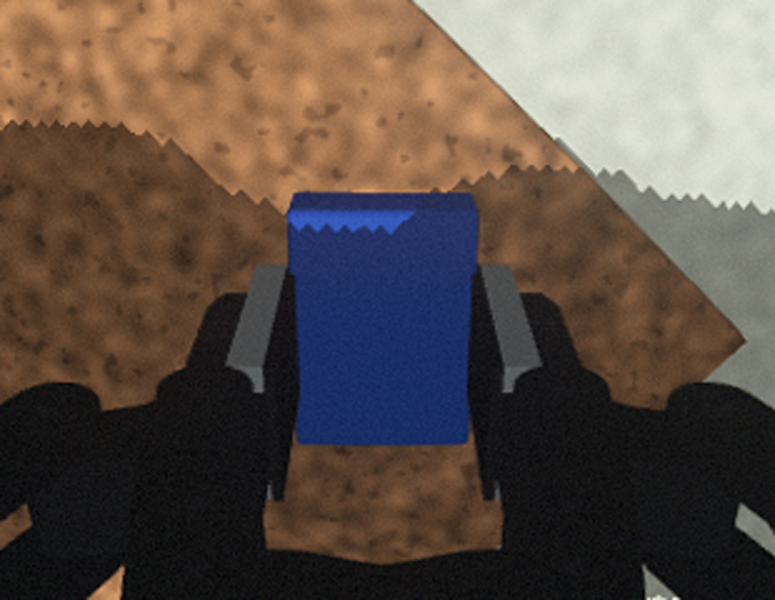

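Run:
```python
from h import *
d(564,96.7,100,4.6)
```

```text
tool shift m [ 0.3192 -0.3131 -0.1184] turn 41.91 (yaw now 46.51) pos [ 571.6 -350.4  -18.3] F [-0.1 -1.5  1.2] w 27.9 t 22.35 q [ 0.29  0.97  0.38  1.6  -0.52  0.67  0.18]
```

drive_tool --deltas "0 0 -0.01 0 0.02; 0 0 -0.05 0 0.02; 0.01 -0.01 -0.09 0 0.02; 0.04 -0.039 -0.118 5 0.02; 0.08 -0.078 -0.118 10 0.02; 0.12 -0.118 -0.118 15 0.02; 0.16 -0.157 -0.118 20 0.02; 0.2 -0.196 -0.118 26 0.02; 0.24 -0.235 -0.118 32 0.02; 0.28 -0.275 -0.118 38 0.02; 0.319 -0.313 -0.118 42 0.02; 0.319 -0.313 -0.118 42 0.02"

```text
clock: 23.85
eef_pos: [563.0, 104.0, 99.1]
tool_rot: [-3.138, 0.001, 0.089]
force: [0.3, -1.5, -0.5]
width: 27.8
```

drive_tool --deltas "0 0 0 0 0.02; 0 0 0 0 0.02"

```text
clock: 24.1
eef_pos: [564.1, 94.7, 100.1]
tool_rot: [3.141, -0.001, 0.076]
force: [0.1, -0.8, -0.6]
width: 27.9
```

Run:
```python
from h import *
im=imaging.get_image('wrist');save(im,'w20.png')
d(564,96.7,12,4.6)
```

```text
tool shift m [ 0.    -0.002  0.088] turn -0.25 (yaw now 4.35) pos [564.1  94.7 100. ] F [ 0.4  0.4 -0.5] w 28.1 t 24.15 q [-0.65  0.78  0.73  1.85 -0.71  0.79 -1.04]
```

View pics/w20.png

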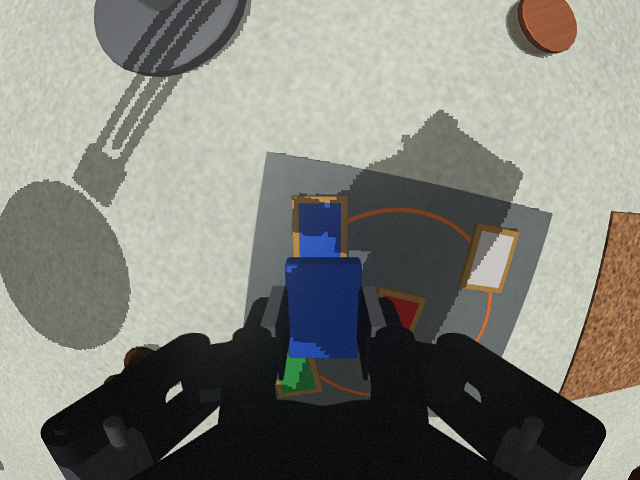

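drive_tool --deltas "0 -0.002 0.04 -0.25 0.02; 0 -0.002 0.075 -0.25 0.02; 0 -0.002 0.088 -0.25 0.02; 0 -0.002 0.088 -0.25 0.02; 0 -0.002 0.088 -0.25 0.02; 0 -0.002 0.088 -0.25 0.02"

```text
clock: 24.9
eef_pos: [564.6, 98.7, 12.8]
tool_rot: [-3.141, -0.002, 0.083]
force: [-0.5, 0.2, -0.5]
width: 27.9
```

Run:
```python
from h import *
im=imaging.get_image('wrist');save(im,'w21.png',(200,150,450,400),3)
d(564,96.7,-13,4.6)
```

```text
tool shift m [-0.0006  0.0021  0.0256] turn 0.17 (yaw now 4.77) pos [564.4  98.8  12.6] F [ 0.6 -0.3 -0.6] w 28.0 t 24.95 q [-0.59  0.89  0.6   1.89 -0.84  0.63 -0.94]
```

View pics/w21.png

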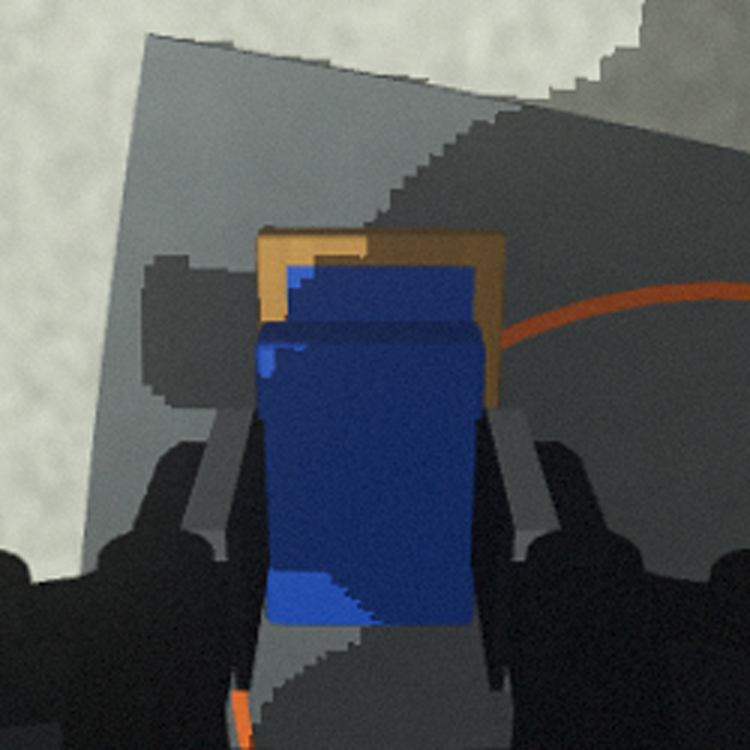

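drive_tool --deltas "-0.0006 0.0019 0.004 0.2 0.02; -0.0006 0.0019 0.012 0.2 0.02; -0.0006 0.0019 0.02 0.2 0.02; -0.0006 0.0019 0.0235 0.2 0.02; -0.0006 0.0019 0.0235 0.2 0.02; -0.0006 0.0019 0.0235 0.2 0.02"

```text
clock: 25.7
eef_pos: [563.4, 96.7, -11.8]
tool_rot: [3.141, -0.0, 0.08]
force: [0.6, 0.4, -0.7]
width: 28.4
```

Run:
```python
from h import *
im=imaging.get_image('wrist');save(im,'w22.png',(200,150,450,400),3)
d(564,96.7,-13.3,4.6)
```

```text
tool shift m [0.0005 0.     0.0016] turn -0.03 (yaw now 4.57) pos [563.5  96.7 -11.7] F [-0.2  0.1 -1.3] w 28.0 t 25.75 q [-0.56  0.92  0.56  1.9  -0.87  0.59 -0.91]
```

View pics/w22.png

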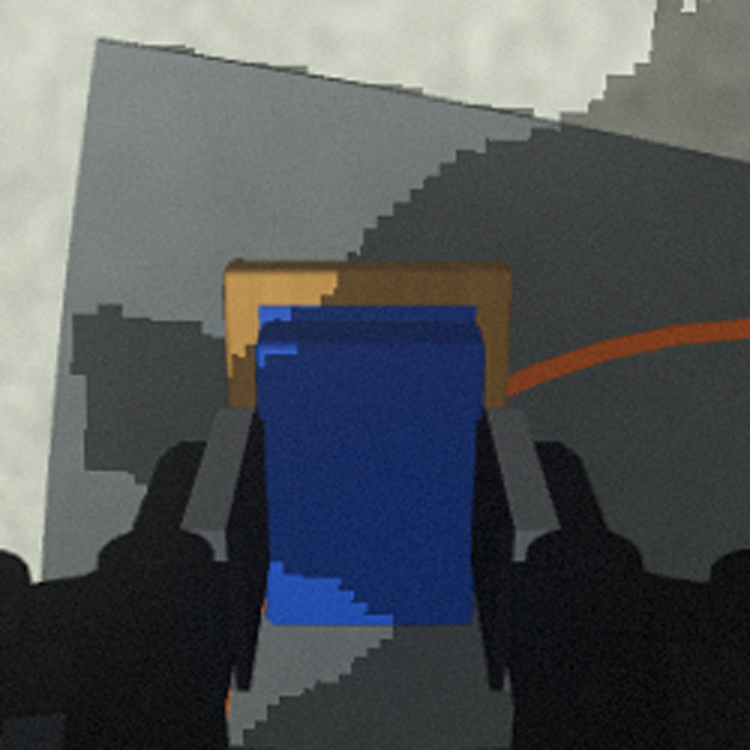

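drive_tool --deltas "0.0018 0 0.0005 0 0.02; 0.0018 0 0.001 0 0.02; 0.0018 0 0.0014 0 0.02; 0.0018 0 0.0014 0 0.02"

```text
clock: 26.25
eef_pos: [565.0, 96.9, -13.3]
tool_rot: [-3.142, 0.0, 0.08]
force: [0.1, -0.2, 0.1]
width: 28.2
```

Run:
```python
from h import *
im=imaging.get_image('wrist');save(im,'w23.png',(260,220,390,340),5)
d(564,96.7,-13.3,4.6)
```

```text
tool shift m [-0.001   0.0001 -0.    ] turn -0.04 (yaw now 4.56) pos [565.   96.9 -13.3] F [ 0.7 -0.6 -0.5] w 28.2 t 26.3 q [-0.56  0.93  0.56  1.89 -0.87  0.59 -0.91]
```

View pics/w23.png

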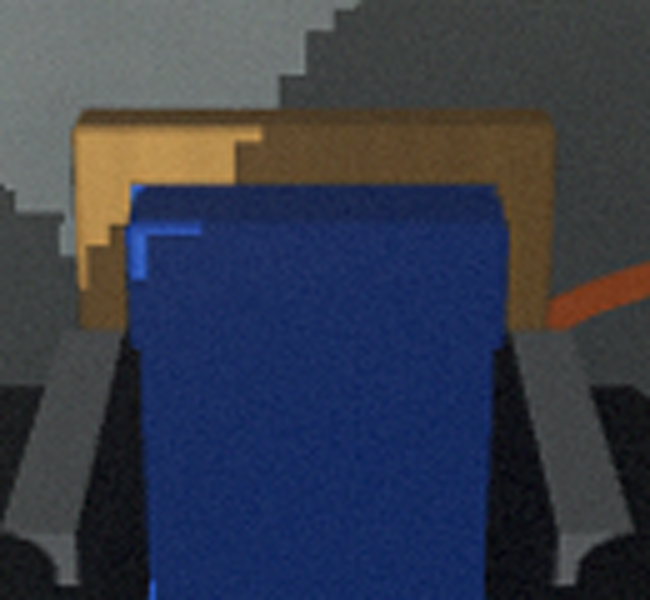

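drive_tool --deltas "0 0 0.0003 0 0.026; 0 0 0.0003 0 0.034; 0 0 0.0003 0 0.044; 0 0 0.0003 0 0.044; 0 0 -0.01 0 0.044; 0 0 -0.04 0 0.044; 0 0 -0.08 0 0.05; 0 0 -0.1 0 0.05; 0 0 -0.1 0 0.05"

```text
clock: 27.42
eef_pos: [566.0, 97.2, 88.1]
tool_rot: [-3.141, -0.003, 0.08]
force: [0.0, -0.0, -0.0]
width: 50.0
```

Run:
```python
from h import *
im=imaging.get_image('wrist');save(im,'w24.png')
m=rect(im,seg2(im,BU,(285,180,365,300)),19,True);print(m)
d(446.7,-365,190,3)
```

```text
{'rc': array([566. ,  97.5]), 'size': array([44.3, 29.6]), 'ra': 4.6, 'mc': array([566.5,  97.6]), 'ma': np.float64(5.2), 'n': 2884}
tool shift m [-0.1549  0.4513 -0.1035] turn 1.59 (yaw now 4.59) pos [565.   97.3  86.8] F [ 0.3  0.6 -0.4] w 50.1 t 27.48 q [-0.65  0.8   0.71  1.86 -0.73  0.77 -1.02]
```

View pics/w24.png

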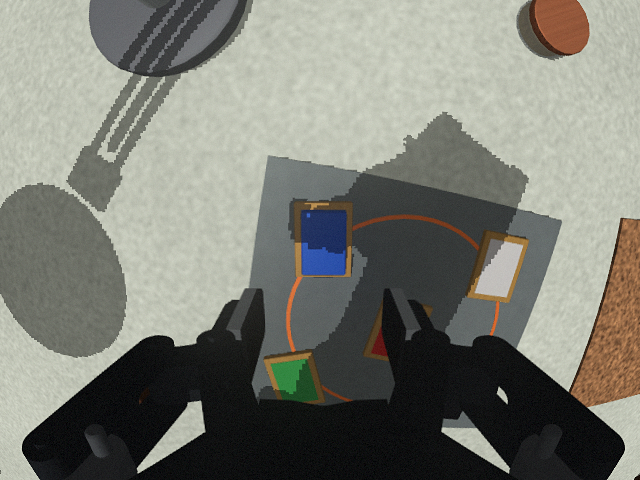

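drive_tool --deltas "-0.01 0.03 -0.05 0 0.05; -0.027 0.08 -0.1 0 0.05; -0.044 0.13 -0.103 0 0.05; -0.061 0.18 -0.103 0 0.05; -0.079 0.23 -0.103 0 0.05; -0.096 0.28 -0.103 0 0.05; -0.113 0.33 -0.103 1.6 0.05; -0.13 0.38 -0.103 1.6 0.05; -0.146 0.425 -0.103 1.6 0.05; -0.155 0.4513 -0.103 1.6 0.05; -0.155 0.4513 -0.103 1.6 0.05; -0.155 0.4513 -0.103 1.6 0.05"

```text
clock: 28.98
eef_pos: [446.6, -363.7, 188.4]
tool_rot: [-3.139, 0.001, 0.053]
force: [0.8, 0.4, -0.6]
width: 50.1
```

drive_tool --deltas "0 0 0 0 0.05; 0 0 0 0 0.05"

```text
clock: 29.22
eef_pos: [447.1, -364.1, 189.5]
tool_rot: [-3.141, 0.0, 0.054]
force: [0.6, -0.6, 0.4]
width: 49.7
```

Run:
```python
from h import *
im=imaging.get_image('wrist');save(im,'w25.png')
m=rect(im,seg2(im,GR,(270,150,380,260)),14,True);print(m)
d(*m['rc'],-8,m['ra'])
```

```text
{'rc': array([ 449.2, -364.8]), 'size': array([43.3, 29.1]), 'ra': 2.6, 'mc': array([ 449.6, -364.7]), 'ma': np.float64(2.0), 'n': 1427}
tool shift m [0.0021 0.0006 0.1976] turn 0.45 (yaw now 3.05) pos [ 447.  -364.4  189.6] F [0.1 0.1 1.1] w 49.7 t 29.27 q [ 0.17  0.66  0.77  1.76 -0.55  0.95 -0.36]
```

View pics/w25.png

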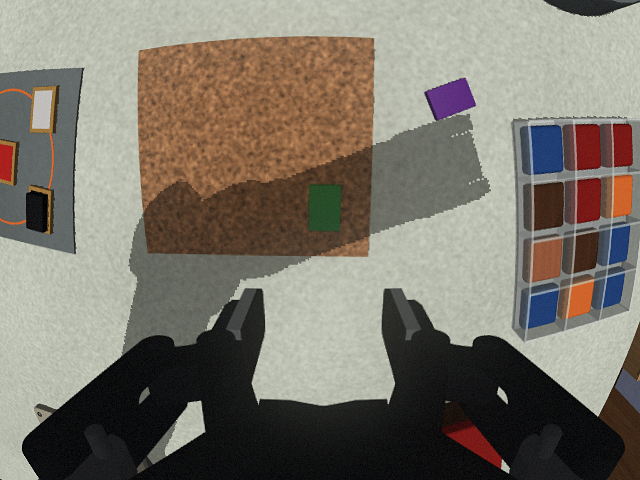

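drive_tool --deltas "0.0018 0.0008 0.05 0.5 0.044; 0.0018 0.0008 0.1 0.5 0.044; 0.0018 0.0008 0.15 0.5 0.044; 0.0018 0.0008 0.185 0.5 0.044; 0.0018 0.0008 0.197 0.5 0.044; 0.0018 0.0008 0.198 0.5 0.044; 0.0018 0.0008 0.198 0.5 0.044; 0.0018 0.0008 0.198 0.5 0.044; 0.0018 0.0008 0.198 0.5 0.044"

```text
clock: 30.4
eef_pos: [448.9, -366.3, -7.4]
tool_rot: [3.141, -0.001, 0.043]
force: [0.4, 0.1, 0.2]
width: 43.8
```

Run:
```python
from h import *
im=imaging.get_image('wrist');save(im,'w26.png',(170,180,480,420),2.5)
m=rect(im,seg2(im,GR,(280,220,370,360)),14,True);print(m)
d(*m['rc'],-18,m['ra'])
```

```text
{'rc': array([ 450.4, -364.8]), 'size': array([45.6, 29.6]), 'ra': 2.3, 'mc': array([ 451.7, -364.7]), 'ma': np.float64(2.4), 'n': 6503}
tool shift m [ 0.0017 -0.0013  0.0103] turn 0.18 (yaw now 2.48) pos [ 448.8 -366.2   -7.7] F [-0.2  0.  -0.6] w 43.9 t 30.45 q [ 0.32  0.91  0.52  1.87 -0.8   0.58 -0.16]
```

View pics/w26.png

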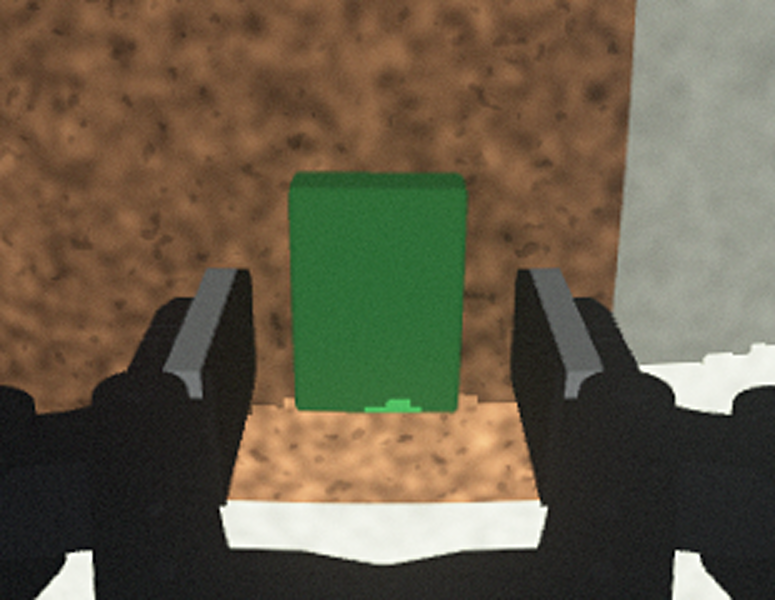

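drive_tool --deltas "0.0005 -0.001 0.005 0.1 0.044; 0.0005 -0.001 0.0097 0.1 0.044; 0.0005 -0.001 0.0097 0.1 0.044; 0.0005 -0.001 0.0097 0.1 0.025; 0.0005 -0.001 0.0097 0.1 0.02; 0.0005 -0.001 0.0097 0.1 0.02; 0.0005 -0.001 0.0097 0.1 0.02"

```text
clock: 31.32
eef_pos: [448.8, -365.3, -17.8]
tool_rot: [3.141, -0.0, 0.041]
force: [-0.2, -0.4, 1.2]
width: 27.8
```

Run:
```python
from h import *
im=imaging.get_image('wrist');save(im,'w27.png',(170,180,480,420),2.5)
d(441.6,110,100,16.3)
```

```text
tool shift m [ 0.0124 -0.4751 -0.118 ] turn -13.94 (yaw now 2.36) pos [ 448.8 -365.3  -17.8] F [-0.7 -1.2  2.2] w 27.7 t 31.38 q [ 0.32  0.92  0.51  1.88 -0.81  0.56 -0.15]
```

View pics/w27.png

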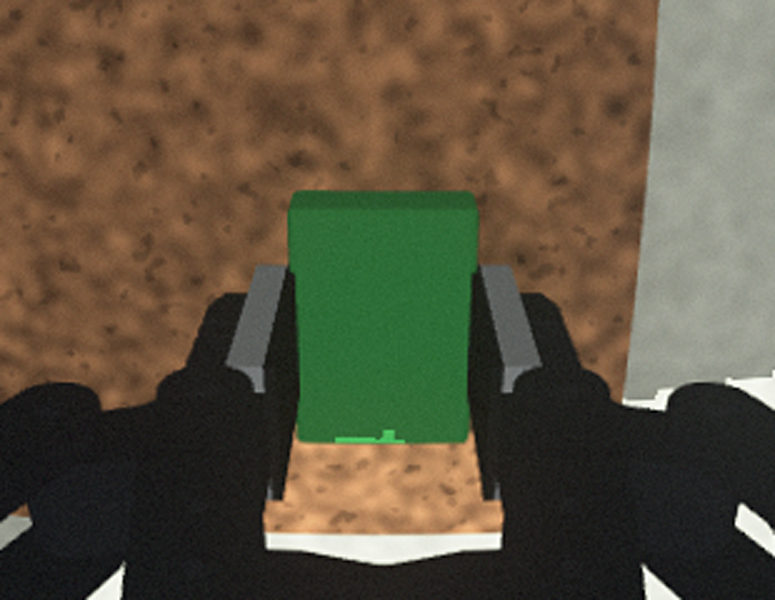

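drive_tool --deltas "0 0 -0.01 0 0.02; 0 0 -0.05 0 0.02; 0 -0.02 -0.09 0 0.02; 0.001 -0.065 -0.118 0 0.02; 0.003 -0.115 -0.118 0 0.02; 0.004 -0.165 -0.118 0 0.02; 0.006 -0.215 -0.118 -2 0.02; 0.007 -0.265 -0.118 -4 0.02; 0.009 -0.315 -0.118 -6 0.02; 0.011 -0.365 -0.118 -8 0.02; 0.012 -0.415 -0.118 -11 0.02; 0.0135 -0.46 -0.118 -14 0.02"

```text
clock: 32.88
eef_pos: [443.1, 97.3, 100.5]
tool_rot: [-3.141, -0.001, 0.288]
force: [0.7, -0.1, -0.7]
width: 28.0
```

drive_tool --deltas "0 -0.015 0 0 0.02; 0 -0.015 0 0 0.02; 0 -0.015 0 0 0.02; 0 -0.015 0 0 0.02"

```text
clock: 33.38
eef_pos: [439.3, 108.0, 100.2]
tool_rot: [3.141, -0.0, 0.283]
force: [0.8, -0.9, 0.4]
width: 28.1
```

Run:
```python
from h import *
im=imaging.get_image('wrist');save(im,'w28.png')
d(442.7,110.4,12,16.3)
```

```text
tool shift m [ 0.0038 -0.0012  0.0882] turn -0.08 (yaw now 16.22) pos [439.3 108.2 100.2] F [-0.4  0.  -0.3] w 28.0 t 33.42 q [-0.76  0.63  0.68  2.17 -0.74  0.58 -0.82]
```

View pics/w28.png

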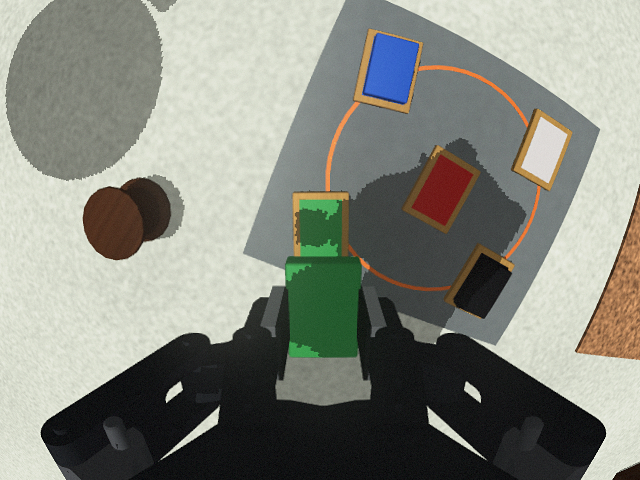

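drive_tool --deltas "0.002 -0.0012 0.04 0 0.02; 0.0038 -0.0012 0.075 0 0.02; 0.0038 -0.0012 0.088 0 0.02; 0.0038 -0.0012 0.1 0 0.02; 0.0038 -0.0012 0.108 0 0.02; 0.0038 -0.0012 0.111 0 0.02; 0.0038 -0.0012 0.111 0 0.02; 0.0038 -0.0012 0.111 0 0.02"

```text
clock: 34.42
eef_pos: [442.6, 111.8, -10.7]
tool_rot: [3.142, -0.001, 0.286]
force: [0.1, 0.3, -1.0]
width: 27.8
```

Run:
```python
from h import *
im=imaging.get_image('wrist');save(im,'w29.png',(260,220,390,340),5)
d(442.7,110.4,-13,16.3)
```

```text
tool shift m [-0.0003  0.0014  0.0023] turn 0.08 (yaw now 16.38) pos [442.6 111.9 -10.7] F [-0.9  0.3 -0.2] w 28.3 t 34.48 q [-0.55  0.8   0.36  2.2  -1.01  0.3  -0.59]
```

View pics/w29.png

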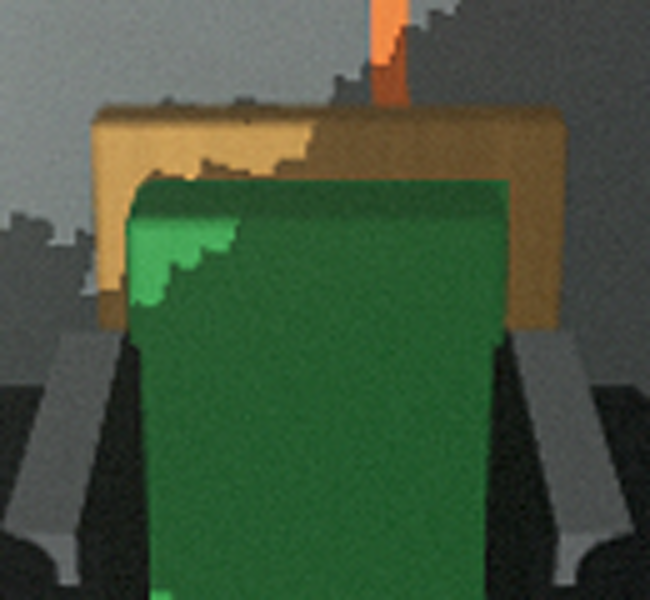

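drive_tool --deltas "0 0.0013 0.0005 0.1 0.02; 0 0.0013 0.0015 0.1 0.02; 0 0.0013 0.002 0.1 0.02; 0 0.0013 0.002 0.1 0.02"

```text
clock: 34.98
eef_pos: [442.8, 110.6, -12.9]
tool_rot: [-3.141, -0.0, 0.284]
force: [-0.6, 0.6, 2.5]
width: 27.9
```

Run:
```python
from h import *
im=imaging.get_image('wrist');save(im,'w30.png',(260,220,390,340),5)
d(442.7,110.4,-13,16.3)
```

```text
tool shift m [-0.0001  0.0002  0.0001] turn -0.03 (yaw now 16.27) pos [442.8 110.6 -12.9] F [ 0.9 -0.1  3.2] w 28.5 t 35.02 q [-0.54  0.81  0.35  2.2  -1.01  0.3  -0.59]
```

View pics/w30.png

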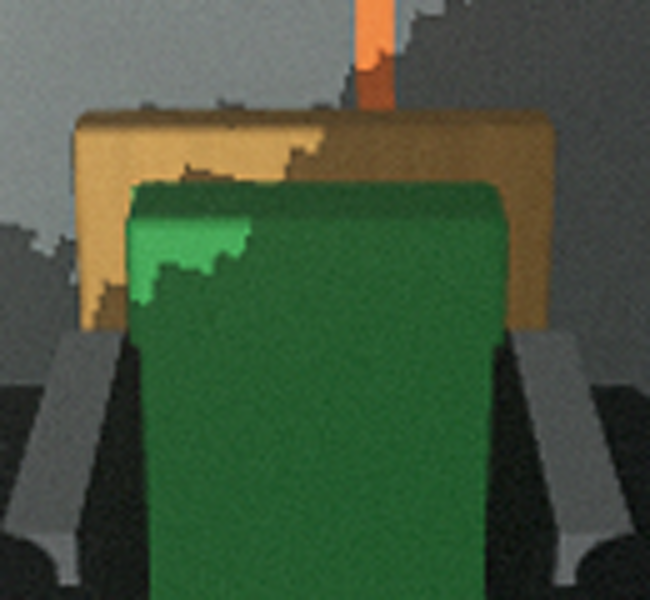

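drive_tool --deltas "0 0 0 0 0.026; 0 0 0 0 0.034; 0 0 0 0 0.044; 0 0 0 0 0.044; 0 0 -0.01 0 0.044; 0 0 -0.04 0 0.044; 0 0 -0.09 0 0.05; 0 0 -0.15 0 0.05; 0 0 -0.19 0 0.05"

```text
clock: 36.15
eef_pos: [442.9, 110.3, 179.9]
tool_rot: [3.142, -0.002, 0.283]
force: [-0.1, 0.6, 0.5]
width: 49.8
```

Run:
```python
from h import *
d(430,32,200,-10)
```

```text
tool shift m [-0.0342  0.0716 -0.0202] turn 26.24 (yaw now 16.24) pos [442.9 110.3 179.9] F [-0.1  0.6  0.5] w 49.8 t 36.15 q [-0.89  0.53  0.86  2.08 -0.58  0.78 -0.96]
```

drive_tool --deltas "-0.01 0.02 -0.02 8 0.05; -0.02 0.045 -0.02 16 0.05; -0.034 0.0716 -0.02 24 0.05; -0.034 0.0716 -0.02 26.2 0.05; -0.034 0.0716 -0.02 26.2 0.05; -0.034 0.0716 -0.02 26.2 0.05; -0.034 0.0716 -0.02 26.2 0.05"

```text
clock: 37.02
eef_pos: [430.1, 32.9, 196.9]
tool_rot: [-3.141, 0.0, -0.172]
force: [-0.1, -0.1, -0.1]
width: 49.9
```

Run:
```python
from h import *
im=imaging.get_image('wrist');save(im,'w31.png',(170,10,450,270),2.8)
d(430,32,200,-10)
for n,fn,box in [("black",BL,(355,155,415,240)),("blue",BU,(195,40,275,130)),("green",GR,(205,170,285,260))]:
    print(n,rect(im,seg2(im,fn,box),19,True))
```

```text
tool shift m [-0.      0.0008 -0.003 ] turn 0.15 (yaw now -9.85) pos [430.2  32.8 197. ] F [-0.4  0.9 -0.3] w 50.3 t 37.08 q [-0.84  0.52  1.03  2.12 -0.61  0.83 -1.18]
black {'rc': array([431.4, -27.8]), 'size': array([80.1, 54.5]), 'ra': -6.9, 'mc': array([419.2, -36.1]), 'ma': np.float64(-31.1), 'n': 1933}
blue {'rc': array([563.9,  96.7]), 'size': array([44.7, 30.7]), 'ra': 4.4, 'mc': array([563.8,  96.7]), 'ma': np.float64(5.2), 'n': 1454}
green {'rc': array([443.2, 110.1]), 'size': array([44.4, 31.5]), 'ra': 17.0, 'mc': array([443.2, 110. ]), 'ma': np.float64(17.3), 'n': 1391}
```

View pics/w31.png

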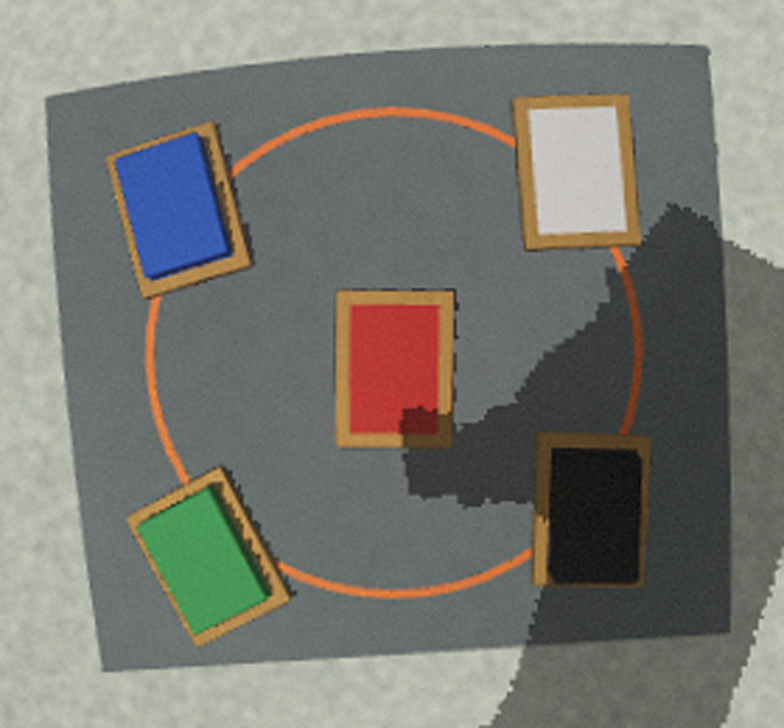

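Run:
```python
from h import *
im=imaging.get_image('wrist')
c=cv2.medianBlur(im["color"],3).astype(int);r,g,b=c[...,0],c[...,1],c[...,2]
S=lambda u,v:(int(170+u/2.8),int(10+v/2.8))
def hull(fn,box):
    m=seg2(im,fn,box);return m
for n,fn,box in [("blue",BU,(100,115,260,305)),("green",GR,(120,460,300,650)),("black",BL,(540,440,650,592))]:
    x0,y0=S(*box[:2]);x1,y1=S(*box[2:])
    # everything not mat-grey: tile or brass (exclude thin circle by opening)
    f=lambda r,g,b:((r-b>22)|fn(r,g,b))
    m=seg2(im,f,(x0,y0,x1,y1));m=cv2.morphologyEx(m,cv2.MORPH_OPEN,np.ones((7,7),np.uint8))
    t=rect(im,seg2(im,lambda r,g,b:fn(r,g,b)&(g+b+r>(70 if n=='black' else 160)) if n!='black' else (r<45)&(r-b<16),(x0,y0,x1,y1)),19,True)
    print(n,'base',rect(im,m,9,True));print('   tile',t)
```

```text
blue base {'rc': array([565.4,  98.7]), 'size': array([46.6, 31.5]), 'ra': 4.1, 'mc': array([565.7,  99. ]), 'ma': np.float64(3.8), 'n': 1426}
   tile {'rc': array([563.9,  96.6]), 'size': array([44.7, 30.7]), 'ra': 4.4, 'mc': array([563.9,  96.7]), 'ma': np.float64(4.7), 'n': 1443}
green base {'rc': array([443.5, 109.6]), 'size': array([56. , 43.5]), 'ra': 16.4, 'mc': array([441.2, 112.8]), 'ma': np.float64(21.5), 'n': 1813}
   tile {'rc': array([443. , 110.6]), 'size': array([44.4, 30.1]), 'ra': 16.8, 'mc': array([443.2, 110.5]), 'ma': np.float64(15.9), 'n': 1336}
black base {'rc': array([433.7, -25.5]), 'size': array([52.6, 39.1]), 'ra': -8.6, 'mc': array([434.3, -25.3]), 'ma': np.float64(-0.3), 'n': 1943}
   tile {'rc': array([435.6, -24.3]), 'size': array([45.3, 30.8]), 'ra': -8.8, 'mc': array([435.7, -24.1]), 'ma': np.float64(-8.0), 'n': 1518}
```

Run:
```python
from h import *
d(584,327,350,145)
```

```text
tool shift m [ 0.1011 -0.3164 -0.1531] turn -154.87 (yaw now -9.87) pos [430.1  32.7 196.9] F [-0.3  0.3 -0. ] w 50.1 t 37.12 q [-0.84  0.52  1.03  2.12 -0.61  0.83 -1.18]
```

drive_tool --deltas "0 0 -0.05 0 0.05; 0.005 -0.015 -0.1 -8 0.06; 0.01 -0.035 -0.153 -18 0.085; 0.02 -0.065 -0.153 -28 0.085; 0.03 -0.095 -0.153 -38 0.085; 0.04 -0.125 -0.153 -48 0.085; 0.05 -0.16 -0.153 -58 0.085; 0.06 -0.195 -0.153 -68 0.085; 0.07 -0.225 -0.153 -78 0.085; 0.08 -0.255 -0.153 -88 0.085; 0.09 -0.285 -0.153 -98 0.085; 0.101 -0.316 -0.153 -108 0.085"

```text
clock: 38.62
eef_pos: [584.4, 327.1, 349.7]
tool_rot: [-3.141, 0.0, 1.718]
force: [-0.7, -0.2, -0.2]
width: 85.2
```

drive_tool --deltas "0 0 0 -10 0.085; 0 0 0 -20 0.085; 0 0 0 -30 0.085; 0 0 0 -40 0.085; 0 0 0 -46.8 0.085; 0 0 0 -46.8 0.085; 0 0 0 -46.8 0.085; 0 0 0 -46.8 0.085"

```text
clock: 39.62
eef_pos: [584.0, 326.1, 349.9]
tool_rot: [-3.141, -0.0, 2.527]
force: [-1.0, -0.0, 0.7]
width: 85.4
```

Run:
```python
from h import *
im=imaging.get_image('wrist');save(im,'w32.png')
d(584,327,350,145)
c=im['color'].astype(int)
v,u=np.nonzero((c[...,0]-c[...,2]>50)); k=(u>240)&(u<400)&(v>180)&(v<300);u=u[k];v=v[k]
E=np.array(im['extrinsics']);P=[]
for a,b in zip(u,v):
    o,dd=ray(im,a,b,True);dc=E[:3,:3].T@dd;z=im['range_z'][b,a]
    if z>0:P.append(o+dd*z/dc[2])
P=np.array(P);Q=P[P[:,2]>298];print(len(P),len(Q),Q.mean(0) if len(Q) else P.mean(0))
```

```text
tool shift m [ 0.0005  0.0006 -0.0001] turn -0.18 (yaw now 144.82) pos [584.1 326.2 349.9] F [ 0.3  0.5 -0.9] w 85.1 t 39.67 q [-0.74  0.58  0.36  1.25 -0.2   1.35  0.56]
1048 758 [577.05725346 331.31486391 301.34285492]
```

View pics/w32.png

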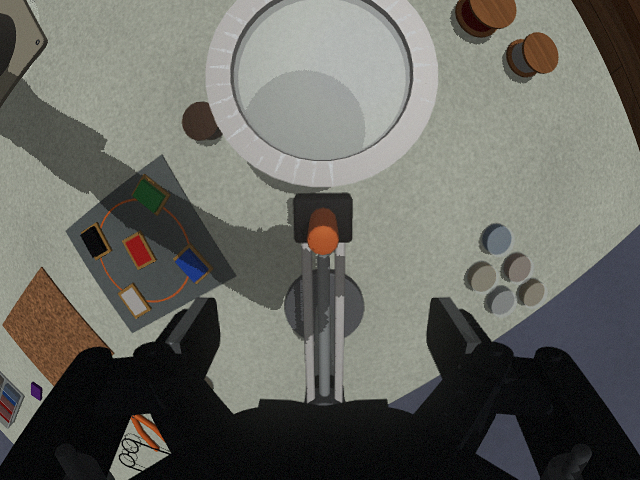

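Run:
```python
from h import *
d(578,330.8,257,144.8)
```

```text
tool shift m [0.0076 0.0003 0.0929] turn 0.02 (yaw now 144.82) pos [584.1 326.2 349.9] F [ 0.3  0.5 -0.9] w 85.1 t 39.67 q [-0.74  0.58  0.36  1.25 -0.2   1.35  0.56]
```

drive_tool --deltas "0.0076 0.0003 0.03 0 0.085; 0.0076 0.0003 0.06 0 0.085; 0.0076 0.0003 0.085 0 0.085; 0.0076 0.0003 0.093 0 0.085; 0.0076 0.0003 0.093 0 0.085; 0.0076 0.0003 0.093 0 0.05; 0.0076 0.0003 0.093 0 0.026; 0.0076 0.0003 0.093 0 0.026; 0.0076 0.0003 0.093 0 0.026; 0.0076 0.0003 0.093 0 0.026"

```text
clock: 40.92
eef_pos: [578.1, 330.7, 257.1]
tool_rot: [3.142, -0.0, 2.528]
force: [-1.0, 0.4, -0.1]
width: 26.3
```

Run:
```python
from h import *
im=imaging.get_image('wrist');save(im,'w33.png',(120,160,520,440),2)
d(578,330.8,257,144.8)
```

```text
tool shift m [0.0001 0.     0.    ] turn 0.07 (yaw now 144.87) pos [578.1 330.7 257. ] F [0.4 0.6 0.8] w 26.0 t 40.98 q [-0.75  0.63  0.34  1.41 -0.22  1.14  0.58]
```

View pics/w33.png

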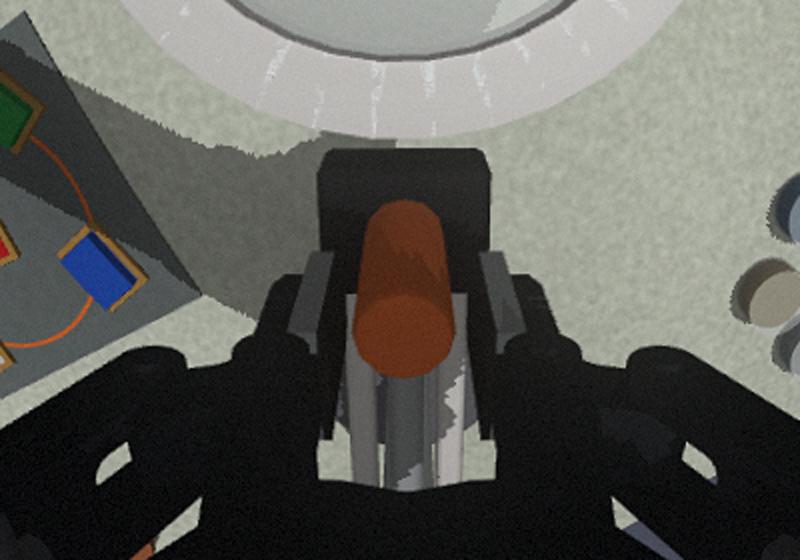

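drive_tool --deltas "-0.0005 -0.0133 0 -4 0.026; -0.0042 -0.0395 0 -12 0.026; -0.0115 -0.065 0 -20 0.026; -0.0222 -0.0892 0 -28 0.026; -0.0363 -0.1117 0 -36 0.026; -0.0533 -0.132 0 -44 0.026; -0.073 -0.1497 0 -52 0.026; -0.095 -0.1645 0 -60 0.026; -0.1127 -0.1736 0 -66 0.026; -0.125 -0.1785 0 -70 0.026; -0.125 -0.1785 0 -70 0.026; -0.125 -0.1785 0 -70 0.026"

```text
clock: 42.48
eef_pos: [577.4, 113.2, 256.9]
tool_rot: [3.141, -0.0, -2.534]
force: [-0.8, 0.4, 0.4]
width: 26.3
```

Run:
```python
from h import *
im=imaging.get_image('wrist');save(im,'w34.png')
top=imaging.get_image('top');save(top,'t5.png',(170,130,410,330),3.2)
d(585.2,103,257,219)
```

```text
tool shift m [-0.0005 -0.0132 -0.    ] turn -4.11 (yaw now -145.11) pos [577.3 113.5 257. ] F [ 0.4  1.3 -0.4] w 25.6 t 42.58 q [-0.27  0.49  0.04  1.63 -0.02  1.02  1.96]
```

View pics/w34.png

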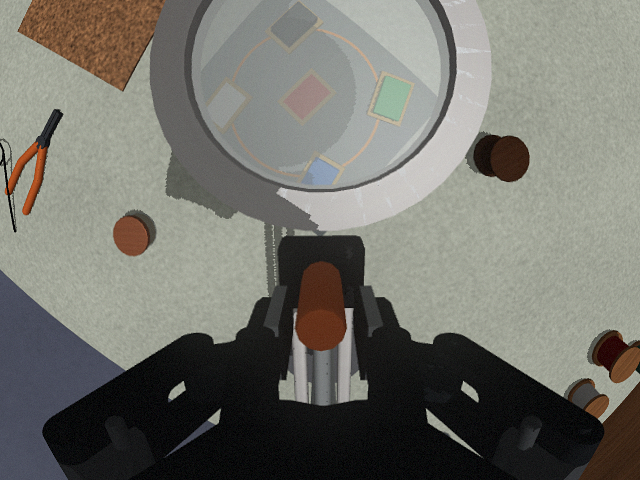

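View pics/t5.png

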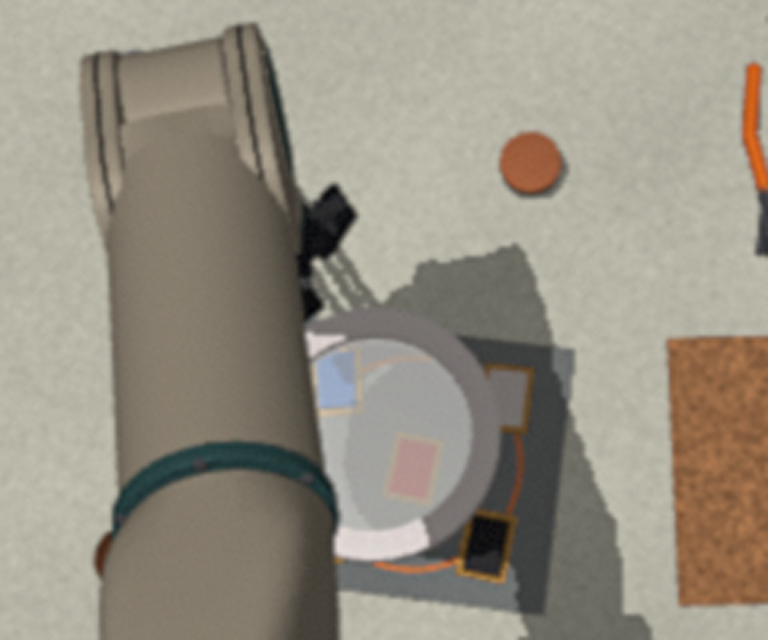

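```bash
cat >> h.py <<'E'
from scipy.optimize import least_squares
def lens(im,fish,guess,dbg=False):
    E=np.array(im['extrinsics']);R=im['range_z'];f=foc(im)
    V,U=np.mgrid[0:480,0:640];x=U-im['cx'];y=V-im['cy']
    if fish:
        r=np.hypot(x,y)+1e-9;t=r/f;D=np.stack([x/r*np.tan(t),y/r*np.tan(t),np.ones_like(r)],-1)
    else: D=np.stack([x/f,y/f,np.ones_like(x,float)],-1)
    P=(D*R[...,None])@E[:3,:3].T+E[:3,3]
    k=(R>0)&(P[...,2]>243)&(P[...,2]<253)&(np.hypot(P[...,0]-guess[0],P[...,1]-guess[1])<110)
    Q=P[k][:,:2]
    c=np.array(guess,float)
    # maximise fill: outer edge per angle bin
    for it in range(8):
        a=np.arctan2(*(Q-c).T[::-1]);rr=np.hypot(*(Q-c).T);pts=[]
        for b in np.arange(-np.pi,np.pi,np.pi/60):
            s=(a>=b)&(a<b+np.pi/60)
            if s.sum()>4: 
                o=np.percentile(rr[s],97); 
                if 78<o<92: pts.append(c+o*np.array([np.cos(b+np.pi/120),np.sin(b+np.pi/120)]))
        pts=np.array(pts)
        s=least_squares(lambda q:np.hypot(*(pts-q[:2]).T)-q[2],[*c,85],loss='soft_l1');c=s.x[:2]
    print('lens',np.round(s.x,1),len(pts),'z',np.median(P[k][:,2]).round(1),'n',k.sum())
    return c
def circ(im,fish,cen):
    c=im['color'].astype(int);r,g,b=c[...,0],c[...,1],c[...,2];m=(r-b>60)&(r-g>35)&(g<170)
    v,u=np.nonzero(m);P=np.array([atz(im,a,bb,3,fish)[:2] for a,bb in zip(u,v)]);cen=np.array(cen,float)
    P=P[np.hypot(*(P-cen).T)<110]
    for i in range(30):
        rr=np.hypot(*(P-cen).T);kk=np.abs(rr-85)<3.5
        s=least_squares(lambda q:np.hypot(*(P[kk]-q[:2]).T)-q[2],[*cen,85],loss='soft_l1');cen=s.x[:2]
    print('circle',np.round(s.x,1),kk.sum());return cen
E
python3 - <<'E'
from h import *
im=imaging.get_image('wrist');lens(im,True,(500,45))
top=imaging.get_image('top');lens(top,False,(500,45))
E
```

```text
lens [488.7  50.   84.4] 69 z 247.7 n 26468
lens [487.   48.3  84.1] 74 z 247.8 n 1312
```

drive_tool --deltas "-0.0001 -0.004 0 -1.2 0.026; -0.0003 -0.0085 0 -2.6 0.026; -0.0005 -0.0133 0 -4 0.026; -0.0005 -0.0133 0 -4 0.026; -0.0005 -0.0133 0 -4 0.026"

```text
clock: 43.3
eef_pos: [586.0, 101.4, 256.9]
tool_rot: [-3.141, -0.0, -2.464]
force: [0.1, -0.4, -0.4]
width: 26.2
```

Run:
```python
from h import *
im=imaging.get_image('wrist');lens(im,True,(500,40));save(im,'w35.png',(200,200,450,400),3)
top=imaging.get_image('top');lens(top,False,(500,40))
d(585.2,103,257,219)
```

```text
lens [498.6  36.7  84.4] 69 z 247.7 n 26405
lens [497.1  35.   84.2] 75 z 247.9 n 1248
tool shift m [-0.0004  0.0015 -0.    ] turn -0.17 (yaw now -141.17) pos [585.8 101.5 257. ] F [ 0.3  0.2 -0. ] w 25.8 t 43.4 q [-0.24  0.5   0.03  1.62 -0.01  1.03  2.04]
```

View pics/w35.png

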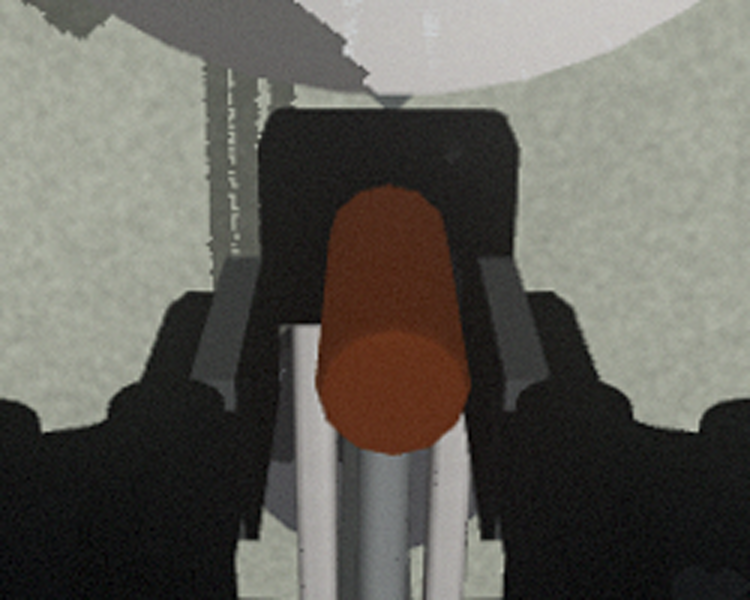

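drive_tool --deltas "0 -0.001 0 -0.3 0.026; 0 -0.0019 0 -0.6 0.026; 0 -0.0019 0 -0.6 0.026; 0 -0.0019 0 -0.6 0.026"

```text
clock: 43.9
eef_pos: [586.4, 101.1, 257.0]
tool_rot: [3.141, -0.0, -2.452]
force: [-2.5, 1.7, 1.5]
width: 26.0
```

Run:
```python
from h import *
im=imaging.get_image('wrist');lens(im,True,(500,40))
top=imaging.get_image('top');lens(top,False,(500,40))
d(585.2,103,257,219)
```

```text
lens [499.   36.2  84.4] 68 z 247.7 n 26343
lens [497.4  34.   83.9] 74 z 247.9 n 1229
tool shift m [-0.0003  0.0025 -0.    ] turn 0.48 (yaw now -140.52) pos [586.5 100.9 257. ] F [-2.3  2.   0.6] w 25.9 t 44.0 q [-0.23  0.5   0.02  1.61 -0.01  1.03  2.06]
```

drive_tool --deltas "0 -0.0008 0 -0.2 0.026; 0 -0.0016 0 -0.4 0.026; 0 -0.0016 0 -0.4 0.026; 0 -0.0016 0 -0.4 0.026"

```text
clock: 44.5
eef_pos: [587.9, 99.2, 257.0]
tool_rot: [-3.141, -0.0, -2.446]
force: [-2.1, 1.2, 0.4]
width: 26.1
```

Run:
```python
from h import *
im=imaging.get_image('wrist');lens(im,True,(500,40))
top=imaging.get_image('top');lens(top,False,(500,40))
d(585.2,103,257,219)
```

```text
lens [501.4  33.3  84.4] 69 z 247.7 n 26305
lens [499.8  31.5  84. ] 75 z 247.8 n 1246
tool shift m [-0.0004  0.0047 -0.    ] turn 0.85 (yaw now -140.15) pos [587.9  99.2 257. ] F [-1.8  0.1  0.7] w 25.8 t 44.6 q [-0.23  0.5   0.02  1.61 -0.01  1.03  2.06]
```

drive_tool --deltas "0 0.0025 0 0 0.026; 0 0.0025 0 0 0.04; 0 0.0025 0 0 0.085; 0 0.0025 0 0 0.085; 0 0.0025 0 0 0.085; 0 0.0025 -0.03 0 0.085; 0 0.0025 -0.08 0 0.085; 0 0.0025 -0.11 0 0.085; 0 0.0025 -0.11 0 0.085; 0 0.0025 -0.11 0 0.085"

```text
clock: 45.85
eef_pos: [585.7, 101.3, 366.1]
tool_rot: [3.141, -0.001, -2.446]
force: [-0.4, -0.7, -0.2]
width: 84.8
```

Run:
```python
from h import *
im=imaging.get_image('wrist');save(im,'w36.png');lens(im,True,(500,40));circ(im,True,(500,34.5))
d(560,250,370,226)
```

```text
lens [501.4  33.4  84.4] 94 z 247.7 n 14526
circle [500.   34.5  85. ] 0
tool shift m [-0.0758  0.1305 -0.0043] turn -6.13 (yaw now -140.13) pos [585.5 101.2 365.7] F [ 0.5 -0.2 -0.7] w 84.9 t 45.9 q [-0.24  0.42  0.03  1.44 -0.01  1.29  2.06]
```

View pics/w36.png

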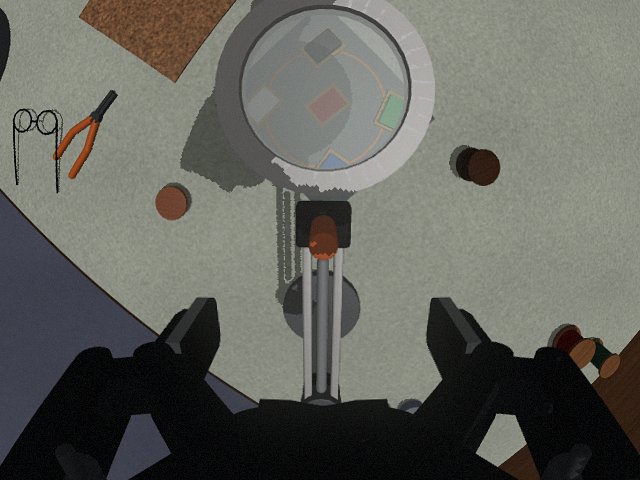

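Run:
```python
from h import *
d(350,480,370,200)
```

```text
tool shift m [-0.062   0.4417 -0.0039] turn 19.87 (yaw now -140.13) pos [585.5 101.2 365.7] F [ 0.5 -0.2 -0.7] w 84.9 t 45.9 q [-0.24  0.42  0.03  1.44 -0.01  1.29  2.06]
```

drive_tool --deltas "-0.007 0.05 0 2 0.085; -0.014 0.1 0 4 0.085; -0.021 0.15 0 6 0.085; -0.028 0.2 0 8 0.085; -0.035 0.25 0 10 0.085; -0.042 0.3 0 12 0.085; -0.049 0.35 0 15 0.085; -0.056 0.4 0 18 0.085; -0.062 0.4417 0 20 0.085; -0.062 0.4417 0 20 0.085; -0.062 0.4417 0 20 0.085"

```text
clock: 47.28
eef_pos: [350.9, 479.2, 365.8]
tool_rot: [-3.139, -0.001, -2.795]
force: [0.4, 0.9, 0.1]
width: 85.2
```

Run:
```python
from h import *
top=imaging.get_image('top');save(top,'t6.png',(170,120,490,340),2.4);l=lens(top,False,(500,34))
sc=imaging.get_image('scene');save(sc,'s2.png',(130,150,490,430),2.2);lens(sc,False,(500,34))
w=imaging.get_image('wrist');save(w,'w37.png')
c=top['color'].astype(int);r,g,b=c[...,0],c[...,1],c[...,2];print(((r-b>45)&(r-g>25)).sum())
```

```text
lens [499.8  31.4  84. ] 110 z 247.9 n 2053
lens [502.8  30.5  84.6] 109 z 247.9 n 1271
46919
```

View pics/t6.png

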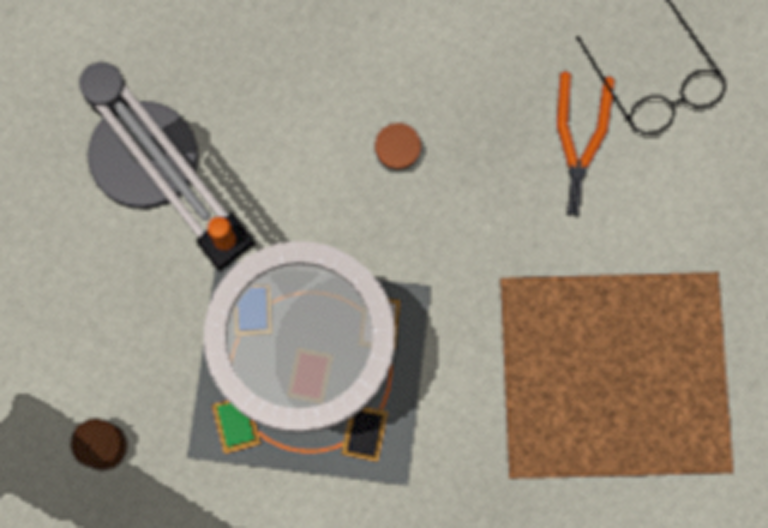

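View pics/s2.png

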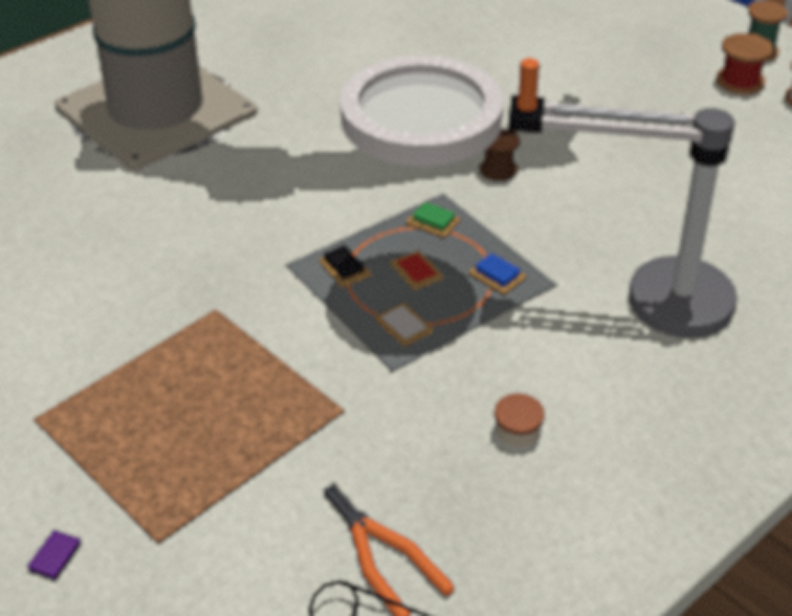

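Run:
```python
from h import *
def circ2(im,cen):
    c=im['color'].astype(int);r,g,b=c[...,0],c[...,1],c[...,2];m=(r-b>28)&(r-g>14)
    v,u=np.nonzero(m);P=np.array([atz(im,a,bb,3)[:2] for a,bb in zip(u,v)]);P=P[np.hypot(*(P-cen).T)<110];cen=np.array(cen,float)
    for i in range(30):
        rr=np.hypot(*(P-cen).T);kk=np.abs(rr-83)<6
        s=least_squares(lambda q:np.hypot(*(P[kk]-q[:2]).T)-q[2],[*cen,84],loss='soft_l1');cen=s.x[:2]
    print('circle',np.round(s.x,1),kk.sum())
sc=imaging.get_image('scene');circ2(sc,(500,34))
top=imaging.get_image('top');t=cv2.imread('pics/t4.png')[:,:,::-1]
t=cv2.resize(t,(400,210),interpolation=cv2.INTER_AREA);im=dict(top);cc=np.zeros((480,640,3),np.uint8);cc[130:340,130:530]=t;im['color']=cc
circ2(im,(500,34))
```

```text
circle [499.7  32.5  84.6] 295
circle [499.4  33.1  84.7] 453
```

```bash
python3 -c "
from h import *
print(ctrl.finish_job())"
```

```text
the job is handed in; nothing more can be done
None
```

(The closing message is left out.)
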